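Reload the bottle carriage of a video microscope and wind it to the index

ROBOT

A 7-joint arm with a two-finger parallel gripper is mounted at the origin on the work surface. World frame = base frame: x ahead of the robot, y to its left, z up, the work surface at z = 0. Lengths are in m, angles in rad, forces in N, time in s.
With the tool pointing down it reaches from about 0.4 to 0.85 m from the base axis. Payload 6.9 kg.
Tool frame: the origin (TCP) lies midway between the tips of the shut fingers; the grasp point (between the pads) lies pinch_z behind it (pinch_z is the distance from the TCP to the grasp point, in m); z points along the fingers, y is the direction in which the jaws open and shut (so a half turn about z gives the same grasp; the last joint's range is limited). The gripper opens to 85 mm and grips with 20 to 120 N. Pads are 22 mm wide; open, the fingers measure 114 mm over their backs; the gripper's body (76 mm by 85 mm) begins 54 mm behind the grasp point. The pads swing forward as they close: fully open they stand 13 mm farther back than shut.
Start: joints at [-1.19, 0.507, -0.238, 1.5, 0.126, 1.149, -0.155], TCP at [0.17, 0.602, 0.231] pointing down, gripper open.
Joint ranges: [-3.08, 3.08], [-0.24, 2.05], [-1.43, 1.35], [0, 2.5], [-1.52, 4.66], [0.17, 1.96], [-2.89, 2.89]. Speed limits (rad/s): [2.39, 2.39, 3.14, 3.14, 3.14, 3.14, 3.14].

INTERFACE

Orientations are given as a unit quaternion [x, y, z, w].
In Python, from plant import * gives the robot as it stands. The module is installed in compiled form; this text tells all that it offers.
- The arm moves only by the shell command python3 -m creep 'ROWS' [FORCE]. ROWS is JSON, a list of rows, each a list of 3 entries, a list of its own where there are three numbers: the closure, from -1 (fully open) to 1 (shut), so that 0 is half open, then the shift along the tool's x, y, z scaled (see below), then the turn, a rotation vector about the tool's x, y, z scaled (see below). A call has 1 to 20 rows; each row is the pose to reach, as a shift and turn from the pose commanded when the call began, along the tool's axes at that moment; what a row does not reach only later rows make up. The controller multiplies each number of a shift by 200 mm and each number of a turn by 45 degrees. A row lasts 1/8 s, in which the tool goes at most 62.5 mm and 10.7 degrees, less where a joint would pass 70% of its speed; a pose out of reach is approached as far as the arm can. A call with a number of a shift or a turn outside -1 to 1 is refused whole. A call with a gripper value outside its range is refused whole. The fingers move at their own pace and stop on an object; FORCE is the grip in N (left out, the last holds). Time passes only in rows, so rows that repeat a pose let the fingers close. It gives the time, the measured TCP pose, the force and the opening at its end, in the units of the state.
- sense(): the state, without advancing time (a new reading comes with each control period).
- grab_frame(name): name is "scene" or "top" or "wrist"; returns the picture (420x560x3 uint8, red, green, blue); there is no depth.
- calibration(name): a dict with "K" (3x3 intrinsics, pixels), "distortion" ([k1, k2, p1, p2, k3] as OpenCV has them; the pictures are not rectified), "pose" (4x4, takes a point from camera to world coordinates); the wrist camera has in their place "T_tool_cam" (4x4, takes a point from camera to tool coordinates, whose origin is the TCP and whose axes are the flange's). Camera axes: x right, y down, z forward; pixel columns grow to the right and rows downward; lengths in m; the calibration is good to about 2 mm. A picture is of the moment at which its call begins: read the wrist's pose just before it. calibration takes no time and is no camera call.
- close_job(): hands the job in, once; it reports no verdict.
The state is a dict: "t": time; "q": joint angles; "qd": joint speeds; "joint_torque": joint torques, N m; "position": TCP position; "orientation": TCP orientation; "ft_force": force on the tool from outside, world axes, zero at the start; "ft_torque": the same for the moment, N m; "finger_gap": finger opening in m.
Only numpy, scipy, OpenCV 4.12 (cv2) and the standard library are available. Lean on these libraries where they do the work, as an engineer would, in place of code of your own. Each camera call takes 0.05 s, during which the arm holds its last target.

TASK

With the carriage still at its home end, take the inspected bottle (green cap) off it and stand it in the white out-tray, and stand every fallen sample bottle (blue cap) upright in the carriage's lane, each on a station of its own so that it holds that station's red pin down; the blue-capped bottle that is already loaded stays loaded. When all are loaded, crank the handwheel until the carriage's pointer lines up with the red index on the scale, and leave all sample bottles standing on their pins. Leave the index clamp and the things around alone.

Things in the scene. Friction and masses are not known exactly. Their poses are not given: they have to be found in the camera images.
- sample1: new sample: square amber glass bottle, white label, round blue screw cap. Body 50 x 50 mm, 68 mm tall; cap 36 mm across, from 77 to 96 mm above the base. Origin: centre of the base; z axis from base to cap, x and y normal to the flat sides. About 250 g (200 to 325). Starts lying on a flat side on the bench on the robot's side of the slide unit, cap pointing left (+y) within 0.4 rad.
- sample2: like sample1. 2 to 4 of sample1 to sample4 are present; an absent one reads None.
- sample3: like sample1; may be absent.
- sample4: like sample1; may be absent.
- sample5: bottle like sample1, blue cap, that already stands in the carriage's lane, holding down the pin of station 2 or 4; it stays loaded.
- inspected: bottle of the same size and frame with a green cap, inspected earlier; it stands at the other of stations 2 and 4 at the start.
- out_tray: fixed white shallow tray, open on top, outside 150 x 130 mm (x, y of its frame), rim 18 mm high, walls and floor 4 mm thick. Origin: centre of its underside, on the bench.
- station1 (a point): station 1 of the carriage: point on its deck (50 mm above the bench) at the pin, mid-lane. Axes: x across the lane away from the robot, y along it towards the handwheel. The deck, 74 x 400 mm, has five stations 78 mm apart along y, numbered towards the handwheel, no dividers; walls 24 mm high close the lane all round, 62 mm apart. Sites travel with the carriage.
- station2 (a point): like station1, 78 mm farther along y. A side-viewing camera stands beyond the lane: its lens begins 87 mm past the lane's centre line, its body ends 250 mm past it, top 126 mm above the bench.
- station3 (a point): like station1, middle of the carriage. A white scale bar runs along the robot's side of the lane, its top 46 mm above the bench.
- station4 (a point): like station1.
- station5 (a point): like station1, the one nearest the handwheel.
- pin1 (a joint): red bottle-present pin of station 1, 10 mm across: 0 when free, standing 4 mm proud of the deck; 0.004 m when pressed flush. Takes 0.2 to 0.4 N: a bottle's weight holds it down.
- carriage (a joint): travel of the carriage from its home end (m); 0 at the start, end stop at 0.105; grows towards the handwheel. Only the handwheel drives it, through a lead screw: 24 mm a turn.
- pointer (a point): tip of the black pointer on the carriage's robot side, over the scale bar, 50 mm above the bench; axes as station1.
- index_line (a point): white line on top of the red index clamp on the scale bar (clamp 12 x 14 x 30 mm, locked by its screw). The pointer lines up with it when both are at the same place along the lane; at the start the clamp sits 50 to 90 mm from the pointer, on the handwheel's side.
- wheel_centre (a point): centre of the handwheel's hub, 93 mm above the bench. Black wheel 108 mm across, lying flat on a grey bevel gearbox (66 mm square), axis vertical. Takes about 3 N at the crank grip; stays where it is left. Clockwise seen from above brings the carriage towards the handwheel, anticlockwise takes it back; 2 to 4 turns are needed.
- crank_grip (a point): middle of the orange upright crank grip on the wheel, 40 mm off the wheel's axis: a cylinder 22 mm across and 50 mm tall that spins freely on its spindle, its middle 123 mm and its top 146 mm above the bench.
- tip_box: bystander: pipette-tip box, blue with a clear lid, 85 x 120 x 63 mm, origin at the centre of its underside
- beaker: bystander: glass beaker, 72 mm across, 90 mm tall, origin at the centre of its underside
- pin2 (a joint): red pin of station 2, like pin1.
- pin3 (a joint): red pin of station 3, like pin1.
- pin4 (a joint): red pin of station 4, like pin1.
- pin5 (a joint): red pin of station 5, like pin1.
There are look-alikes about, which are no part of the job. Leave any purple, turquoise or yellow look-alike of the sample1 alone.

How it is judged:
On the way:
1. with the carriage at home (within 6 mm), the inspected bottle stands in the out-tray and every sample bottle stands upright on a station of its own, holding its pin down (value of joint carriage below 0.006 m and angle between each of inspected, sample1, sample2, sample3, sample4, sample5's own z axis and vertical below 0.1 rad and z of inspected in the frame of out_tray below 0.012 m and x of inspected in the frame of out_tray between -0.055 and 0.055 m and y of inspected in the frame of out_tray between -0.045 and 0.045 m and linear speed of each of sample1, sample2, sample3, sample4, sample5 below 0.03 m/s and ((horizontal distance between sample1 and station1 below 0.018 m and value of joint pin1 above 0.003 m) or (horizontal distance between sample1 and station2 below 0.018 m and value of joint pin2 above 0.003 m) or (horizontal distance between sample1 and station3 below 0.018 m and value of joint pin3 above 0.003 m) or (horizontal distance between sample1 and station4 below 0.018 m and value of joint pin4 above 0.003 m) or (horizontal distance between sample1 and station5 below 0.018 m and value of joint pin5 above 0.003 m)) and ((horizontal distance between sample2 and station1 below 0.018 m and value of joint pin1 above 0.003 m) or (horizontal distance between sample2 and station2 below 0.018 m and value of joint pin2 above 0.003 m) or (horizontal distance between sample2 and station3 below 0.018 m and value of joint pin3 above 0.003 m) or (horizontal distance between sample2 and station4 below 0.018 m and value of joint pin4 above 0.003 m) or (horizontal distance between sample2 and station5 below 0.018 m and value of joint pin5 above 0.003 m)) and ((horizontal distance between sample3 and station1 below 0.018 m and value of joint pin1 above 0.003 m) or (horizontal distance between sample3 and station2 below 0.018 m and value of joint pin2 above 0.003 m) or (horizontal distance between sample3 and station3 below 0.018 m and value of joint pin3 above 0.003 m) or (horizontal distance between sample3 and station4 below 0.018 m and value of joint pin4 above 0.003 m) or (horizontal distance between sample3 and station5 below 0.018 m and value of joint pin5 above 0.003 m)) and ((horizontal distance between sample4 and station1 below 0.018 m and value of joint pin1 above 0.003 m) or (horizontal distance between sample4 and station2 below 0.018 m and value of joint pin2 above 0.003 m) or (horizontal distance between sample4 and station3 below 0.018 m and value of joint pin3 above 0.003 m) or (horizontal distance between sample4 and station4 below 0.018 m and value of joint pin4 above 0.003 m) or (horizontal distance between sample4 and station5 below 0.018 m and value of joint pin5 above 0.003 m)) and ((horizontal distance between sample5 and station1 below 0.018 m and value of joint pin1 above 0.003 m) or (horizontal distance between sample5 and station2 below 0.018 m and value of joint pin2 above 0.003 m) or (horizontal distance between sample5 and station3 below 0.018 m and value of joint pin3 above 0.003 m) or (horizontal distance between sample5 and station4 below 0.018 m and value of joint pin4 above 0.003 m) or (horizontal distance between sample5 and station5 below 0.018 m and value of joint pin5 above 0.003 m))), for 0.3 s.
At the end, for the whole second after the job is handed in: Pointer within 4 mm of the index line, carriage at rest; every sample bottle upright (0.1 rad), at rest, within 18 mm of a station whose pin is down over 3 mm; the inspected bottle upright, at rest on the out-tray's floor, at least 20 mm inside its edges (y of pointer in the frame of index_line between -0.004 and 0.004 m and velocity of joint carriage between -0.002 and 0.002 m/s and linear speed of each of inspected, sample1, sample2, sample3, sample4, sample5 below 0.03 m/s and angle between each of inspected, sample1, sample2, sample3, sample4, sample5's own z axis and vertical below 0.1 rad and z of inspected in the frame of out_tray below 0.012 m and x of inspected in the frame of out_tray between -0.055 and 0.055 m and y of inspected in the frame of out_tray between -0.045 and 0.045 m and ((horizontal distance between sample1 and station1 below 0.018 m and value of joint pin1 above 0.003 m) or (horizontal distance between sample1 and station2 below 0.018 m and value of joint pin2 above 0.003 m) or (horizontal distance between sample1 and station3 below 0.018 m and value of joint pin3 above 0.003 m) or (horizontal distance between sample1 and station4 below 0.018 m and value of joint pin4 above 0.003 m) or (horizontal distance between sample1 and station5 below 0.018 m and value of joint pin5 above 0.003 m)) and ((horizontal distance between sample2 and station1 below 0.018 m and value of joint pin1 above 0.003 m) or (horizontal distance between sample2 and station2 below 0.018 m and value of joint pin2 above 0.003 m) or (horizontal distance between sample2 and station3 below 0.018 m and value of joint pin3 above 0.003 m) or (horizontal distance between sample2 and station4 below 0.018 m and value of joint pin4 above 0.003 m) or (horizontal distance between sample2 and station5 below 0.018 m and value of joint pin5 above 0.003 m)) and ((horizontal distance between sample3 and station1 below 0.018 m and value of joint pin1 above 0.003 m) or (horizontal distance between sample3 and station2 below 0.018 m and value of joint pin2 above 0.003 m) or (horizontal distance between sample3 and station3 below 0.018 m and value of joint pin3 above 0.003 m) or (horizontal distance between sample3 and station4 below 0.018 m and value of joint pin4 above 0.003 m) or (horizontal distance between sample3 and station5 below 0.018 m and value of joint pin5 above 0.003 m)) and ((horizontal distance between sample4 and station1 below 0.018 m and value of joint pin1 above 0.003 m) or (horizontal distance between sample4 and station2 below 0.018 m and value of joint pin2 above 0.003 m) or (horizontal distance between sample4 and station3 below 0.018 m and value of joint pin3 above 0.003 m) or (horizontal distance between sample4 and station4 below 0.018 m and value of joint pin4 above 0.003 m) or (horizontal distance between sample4 and station5 below 0.018 m and value of joint pin5 above 0.003 m)) and ((horizontal distance between sample5 and station1 below 0.018 m and value of joint pin1 above 0.003 m) or (horizontal distance between sample5 and station2 below 0.018 m and value of joint pin2 above 0.003 m) or (horizontal distance between sample5 and station3 below 0.018 m and value of joint pin3 above 0.003 m) or (horizontal distance between sample5 and station4 below 0.018 m and value of joint pin4 above 0.003 m) or (horizontal distance between sample5 and station5 below 0.018 m and value of joint pin5 above 0.003 m))); the robot touches nothing.
It fails at once if a bystander (tip box, beaker) is shifted by more than 20 mm (distance of any of tip_box, beaker from where it was at the start of the episode above 0.02 m).
It fails at once if the red index clamp is shifted by more than 4 mm (distance of index_line from where it was at the start of the episode above 0.004 m).
Of sample1, sample2, sample3, sample4 only 2 to 4 are there at a start; the rules pass over those that are not, and their reading is None.
At some moment in a run one of sample1, sample2, sample3, sample4 may be knocked a few centimetres aside while the robot is not near it.
It also fails if it takes over 210 s, if anything falls off the work surface, if the arm or the gripper's body presses on something with over 40 N, if the wrist force passes 120 N, or if a joint passes its speed limit or range.

## Working session

There is one attempt and no reset: what is moved stays moved. The work goes in short steps, Python scripts to look and compute and a shell command to move; the robot and the scene stay as the last step left them, time stands still between calls to the robot, and variables do not carry over. Pictures are saved under pics/ and viewed, and the job is handed in when it is done.

```bash
mkdir -p pics; ls; python3 - <<'E'
from plant import *
import cv2
s=sense(); print(s)
for n in ("scene","top","wrist"):
    im=grab_frame(n); cv2.imwrite(f"pics/a_{n}.png",im[:,:,::-1]); c=calibration(n); print(n,{k:(v.round(4).tolist() if hasattr(v,'round') else v) for k,v in c.items()})
E
```

```text
pics
{'t': 0.0, 'q': array([-1.19050165,  0.50831105, -0.23750844,  1.50114174,  0.12570021,
        1.14889489, -0.15478774]), 'qd': array([-8.26014857e-04,  1.06810119e-03, -7.01078908e-06,  3.86585578e-04,
       -1.14089833e-03,  9.03489433e-04, -1.50351251e-03]), 'joint_torque': array([-3.79250396e-04, -6.20592213e+01, -2.18657658e+00, -2.49632925e+01,
        1.26654198e-02,  1.25487201e-02, -6.06514305e-07]), 'position': array([0.16954001, 0.60104029, 0.23044266]), 'orientation': array([ 1.36957280e-01,  9.90576561e-01, -8.77811620e-04, -9.87872371e-05]), 'ft_force': array([-0.01156437, -0.615218  ,  0.38544474]), 'ft_torque': array([-0.01207962,  0.06724081, -0.01193121]), 'finger_gap': 0.08586289680587568}
scene {'K': [[420.4869, 0.0, 276.7404], [0.0, 420.4869, 203.6959], [0.0, 0.0, 1.0]], 'distortion': [-0.0167, 0.0, 0.0, 0.0, 0.0], 'pose': [[-0.8174, 0.4163, -0.3981, 1.0155], [0.5759, 0.6064, -0.5483, 0.6925], [0.0132, -0.6774, -0.7355, 0.9798], [0.0, 0.0, 0.0, 1.0]]}
top {'K': [[414.7016, 0.0, 286.7292], [0.0, 414.7016, 206.4604], [0.0, 0.0, 1.0]], 'distortion': [-0.1301, 0.0, 0.0, 0.0, 0.0], 'pose': [[-0.0297, -0.9868, 0.1592, 0.3421], [-0.9995, 0.0306, 0.0031, 0.0248], [-0.0079, -0.159, -0.9872, 1.3423], [0.0, 0.0, 0.0, 1.0]]}
wrist {'K': [[363.8929, 0.0, 283.4971], [0.0, 363.8929, 215.3148], [0.0, 0.0, 1.0]], 'distortion': [-0.034, 0.0, 0.0, 0.0, 0.0], 'T_tool_cam': [[0.0002, -0.9455, -0.3257, 0.0827], [1.0, 0.0003, -0.0001, 0.0007], [0.0002, -0.3257, 0.9455, -0.1432], [0.0, 0.0, 0.0, 1.0]]}
```

View pics/a_scene.png

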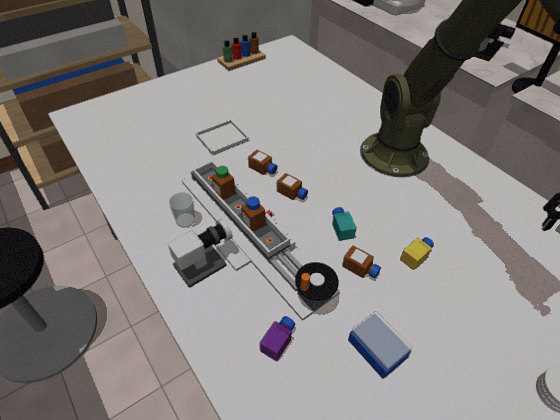

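View pics/a_top.png

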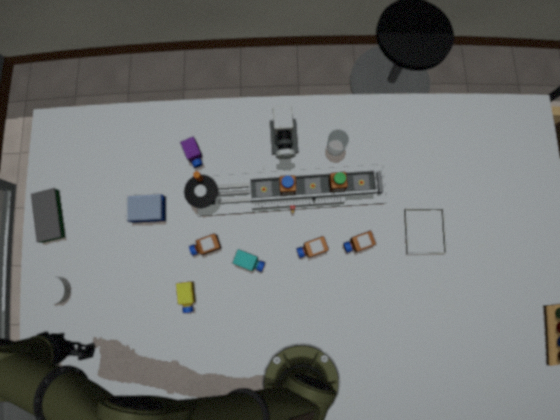

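View pics/a_wrist.png

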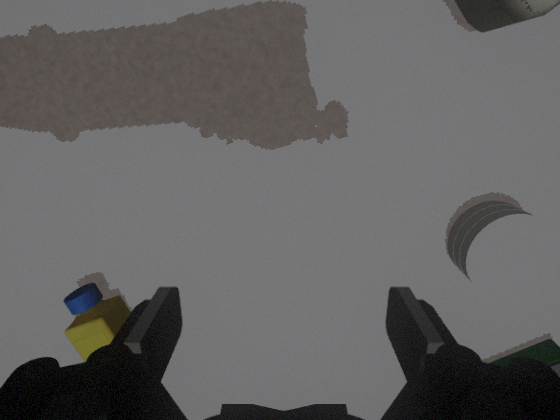

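```bash
cat > h.py <<'E'
import numpy as np, cv2
from plant import *
from scipy.spatial.transform import Rotation as R
def T(s):
    M=np.eye(4); M[:3,:3]=R.from_quat(s["orientation"]).as_matrix(); M[:3,3]=s["position"]; return M
def cam(name,s=None):
    c=calibration(name); K=np.array(c["K"]); D=np.array(c["distortion"],float)
    P=np.array(c["pose"]) if name!="wrist" else T(s)@np.array(c["T_tool_cam"])
    return K,D,P
def px2w(name,u,v,z,s=None):
    K,D,P=cam(name,s); p=cv2.undistortPoints(np.array([[[u,v]]],float),K,D)[0,0]
    d=P[:3,:3]@np.array([p[0],p[1],1]); return P[:3,3]+d*(z-P[2,3])/d[2]
def w2px(name,X,s=None):
    K,D,P=cam(name,s); X=np.atleast_2d(np.array(X,float)); Xc=(X-P[:3,3])@P[:3,:3]
    return cv2.projectPoints(Xc,np.zeros(3),np.zeros(3),K,D)[0][:,0]
def shot(name,fn,crop=None,k=1):
    s=sense(); im=grab_frame(name)[:,:,::-1].copy(); cv2.imwrite(f"pics/{fn}_full.png",im)
    if crop: x,y,w,h=crop; im=im[y:y+h,x:x+w]
    if k!=1: im=cv2.resize(im,None,fx=k,fy=k,interpolation=cv2.INTER_CUBIC)
    cv2.imwrite(f"pics/{fn}.png",im); np.save(f"pics/{fn}_pose.npy",T(s)); return s
def rows(dp,drot=None,s=None):
    "world shift -> tool shift units"
    s=s or sense(); return (T(s)[:3,:3].T@np.array(dp)/0.2).round(4)
E
python3 - <<'E'
import cv2
im=cv2.imread('pics/a_top.png')
cv2.imwrite('pics/c1.png',cv2.resize(im[130:280,170:400],None,fx=3.4,fy=3.4,interpolation=cv2.INTER_CUBIC))
im=cv2.imread('pics/a_scene.png')
cv2.imwrite('pics/c2.png',cv2.resize(im[110:310,160:400],None,fx=3,fy=3,interpolation=cv2.INTER_CUBIC))
import plant; print([k for k in dir(plant) if not k.startswith('__')], getattr(plant,'pinch_z',None))
E
```

```text
['PlanningError', 'calibration', 'close_job', 'grab_frame', 'pinch_z', 'sense'] 0.0187
```

View pics/c1.png

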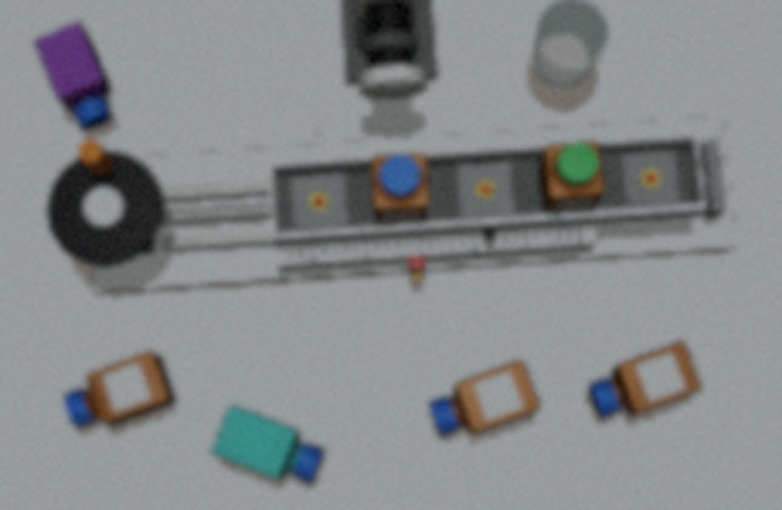

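View pics/c2.png

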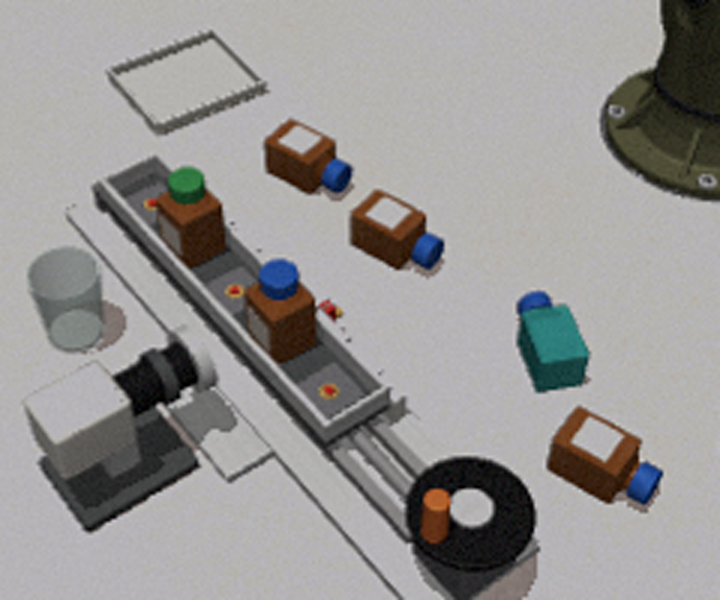

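Top view (full-picture pixels): the amber, blue-capped fallen bottles are at (208,244), (316,247) and (364,241). The look-alikes are turquoise (248,260), purple (191,149) and yellow (186,294). The standing blue cap is at (288,182) on station 4, and the green cap at (339,178) on station 2. The tray is at (425,232), the index at (292,208) and the crank grip at (197,175).

```bash
python3 - <<'E'
from h import *
np.set_printoptions(precision=4,suppress=True)
f=lambda x,y:(170+x/3.4,130+y/3.4)
def t(n,x,y,z): print(n,px2w("top",*f(x,y),z)[:2])
t("pin5",319,202,.054);t("pin3",486,190,.054);t("pin1",651,178,.054)
t("capblue",401,176,.146);t("capgreen",578,163,.146)
t("pointer",490,232,.05);t("index",418,262,.076)
t("wheel",104,207,.098);t("grip top",90,150,.146)
for n,b,c in (("A",(129,387),(80,407)),("B",(497,397),(446,415)),("C",(658,378),(606,397))):
    t(n+" bodytop",*b,.05); t(n+" cap",*c,.035)
for p in ((405,210),(443,209),(446,253),(406,254)): print("tray",px2w("top",*p,.018)[:2])
g=lambda x,y:(160+x/3,110+y/3)
def u(n,x,y,z): print("sc",n,px2w("scene",*g(x,y),z)[:2])
u("pin5",329,390,.054);u("pin3",235,290,.054);u("pin1",152,203,.054);u("capblue",279,268,.146);u("green",187,175,.146)
u("grip",436,494,.146);u("wheel",472,507,.098);u("index",328,306,.076)
u("A",600,437,.05);u("B",388,212,.05);u("C",300,138,.05)
E
```

```text
pin5 [0.6068 0.0998]
pin3 [ 0.6133 -0.0563]
pin1 [ 0.6202 -0.2116]
capblue [0.6086 0.0228]
capgreen [ 0.6155 -0.1316]
pointer [ 0.5741 -0.0586]
index [0.5438 0.0096]
wheel [0.5995 0.2925]
grip top [0.6411 0.295 ]
A bodytop [0.4395 0.2792]
A cap [0.4231 0.3285]
B bodytop [ 0.4206 -0.059 ]
B cap [ 0.4064 -0.0122]
C bodytop [ 0.4331 -0.2079]
C cap [ 0.4182 -0.1611]
tray [ 0.532  -0.3559]
tray [ 0.5312 -0.4839]
tray [ 0.3871 -0.4818]
tray [ 0.3893 -0.3491]
sc pin5 [0.6093 0.1032]
sc pin3 [ 0.6153 -0.0524]
sc pin1 [ 0.6223 -0.2077]
sc capblue [0.6081 0.0213]
sc green [ 0.6142 -0.1335]
sc grip [0.6389 0.2931]
sc wheel [0.6007 0.2968]
sc index [0.5624 0.0333]
sc A [0.4364 0.2837]
sc B [ 0.4221 -0.0591]
sc C [ 0.4331 -0.2103]
```

```bash
cat >> h.py <<'E'
def Rt(yaw,tilt=0):
    "yaw deg: tool y=(cos,sin); tilt deg: tool z leans to tool x (+y world)"
    c,s_=np.cos(np.radians(yaw)),np.sin(np.radians(yaw))
    R0=np.array([[-s_,c,0],[c,s_,0],[0,0,-1.]]).T
    R0=np.column_stack([[-s_,c,0],[c,s_,0],[0,0,-1.]])
    return R0@R.from_euler('y',tilt,degrees=True).as_matrix()
def goal(pos,yaw,tilt=0,grasp=False,s=None):
    s=s or sense(); M=T(s); Rg=Rt(yaw,tilt); p=np.array(pos,float)
    if grasp: p=p+Rg[:,2]*0.0187
    d=M[:3,:3].T@(p-M[:3,3]); rv=R.from_matrix(M[:3,:3].T@Rg).as_rotvec(degrees=True)
    print("shift",(d/0.2).round(3),"turn",(rv/45).round(3),"| mm",(d*1000).round(1),"deg",rv.round(1),"tcp",p.round(4))
E
python3 -c "
from h import *
goal((.38,.25,.30),2.5)
goal((.616,-.132,.30),2.5)"
```

```text
shift [-1.489 -1.405 -0.345] turn [-1.000e-03  1.000e-03  1.595e+00] | mm [-297.9 -281.   -69. ] deg [-0.1  0.  71.8] tcp [0.38 0.25 0.3 ]
shift [-3.143 -2.923 -0.343] turn [-1.000e-03  1.000e-03  1.595e+00] | mm [-628.7 -584.6  -68.6] deg [-0.1  0.  71.8] tcp [ 0.616 -0.132  0.3  ]
```

```bash
python3 -m creep '[[-1,[-0.25,-0.23,-0.15],[0,0,0.2]],[-1,[-0.5,-0.46,-0.3],[0,0,0.4]],[-1,[-0.75,-0.7,-0.34],[0,0,0.6]],[-1,[-0.9,-0.85,-0.34],[0,0,0.8]],[-1,[-0.9,-0.85,-0.34],[0,0,0.8]],[-1,[-0.9,-0.85,-0.34],[0,0,0.8]]]' 30; python3 -c "
from h import *
goal((.38,.25,.30),2.5)
goal((.616,-.132,.30),2.5)"
```

```text
t: 0.9
position: [0.2968, 0.3889, 0.2994]
orientation: [0.437, 0.9, 0.0, -0.0]
ft_force: [0.4, 0.7, 0.2]
finger_gap: 0.0854
shift [-0.803 -0.103 -0.003] turn [ 0.    -0.     0.794] | mm [-160.6  -20.6   -0.6] deg [ 0.  -0.  35.7] tcp [0.38 0.25 0.3 ]
shift [-3.033 -0.358 -0.004] turn [ 0.    -0.     0.794] | mm [-606.7  -71.7   -0.8] deg [ 0.  -0.  35.7] tcp [ 0.616 -0.132  0.3  ]
```

```bash
python3 -m creep '[[-1,[-0.3,-0.04,0],[0,0,0.2]],[-1,[-0.6,-0.07,0],[0,0,0.4]],[-1,[-0.9,-0.11,0],[0,0,0.6]],[-1,[-0.95,-0.11,0],[0,0,0.794]],[-1,[-0.95,-0.11,0],[0,0,0.794]]]'; python3 -c "
from h import *
shot('wrist','w1')
goal((.616,-.132,.30),2.5)"
```

```text
t: 1.52
position: [0.397, 0.2273, 0.2989]
orientation: [0.69, 0.723, -0.0, -0.0]
ft_force: [-0.4, 0.9, 0.6]
finger_gap: 0.0855
shift [-1.853  1.006 -0.007] turn [-0.001 -0.     0.008] | mm [-370.7  201.1   -1.4] deg [-0.1 -0.   0.4] tcp [ 0.616 -0.132  0.3  ]
```

View pics/w1.png

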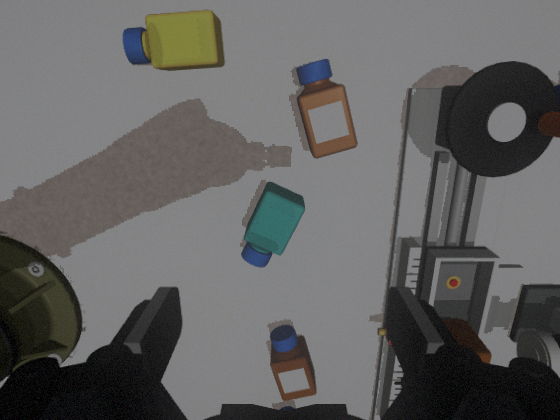

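The wrist view shows bottle A (amber, blue cap) at (328,115), turquoise at (273,220), yellow at (183,40), bottle B at (292,360) and the wheel hub at (506,122). Next I go over the green-capped bottle.

```bash
python3 -m creep '[[-1,[-0.25,0.14,0],[0,0,0]],[-1,[-0.5,0.27,0],[0,0,0]],[-1,[-0.75,0.41,0],[0,0,0]],[-1,[-0.95,0.51,0],[0,0,0]],[-1,[-0.95,0.51,0],[0,0,0]]]'; python3 -m creep '[[-1,[-0.22,0.12,0],[0,0,0]],[-1,[-0.45,0.24,0],[0,0,0]],[-1,[-0.65,0.36,0],[0,0,0]],[-1,[-0.9,0.496,0],[0,0,0.008]],[-1,[-0.9,0.496,0],[0,0,0.008]],[-1,[-0.9,0.496,0],[0,0,0.008]]]';python3 -c "
from h import *
s=shot('wrist','w2')
goal((.616,-.132,.30),2.5)
goal((.616,-.132,.12),2.5)
print(w2px('wrist',[(.616,-.132,.146),(.614,-.056,.054),(.607,.1,.054)],s))"
```

```text
t: 2.2
position: [0.5085, 0.0396, 0.2987]
orientation: [0.691, 0.723, -0.001, 0.0]
ft_force: [-0.4, 0.3, -0.4]
finger_gap: 0.0855
t: 2.95
position: [0.6148, -0.1315, 0.2985]
orientation: [0.692, 0.722, 0.0, -0.001]
ft_force: [-0.5, 0.3, -0.2]
finger_gap: 0.0857
shift [-0.004  0.006 -0.006] turn [-0.001 -0.003 -0.001] | mm [-0.8  1.3 -1.2] deg [-0.  -0.1 -0. ] tcp [ 0.616 -0.132  0.3  ]
shift [-0.006  0.007  0.894] turn [-0.001 -0.003 -0.001] | mm [ -1.1   1.4 178.8] deg [-0.  -0.1 -0. ] tcp [ 0.616 -0.132  0.12 ]
[[283.38520325 196.45967055]
 [284.73115416  99.93051838]
 [284.55870049 -80.16464935]]
```

View pics/w2.png

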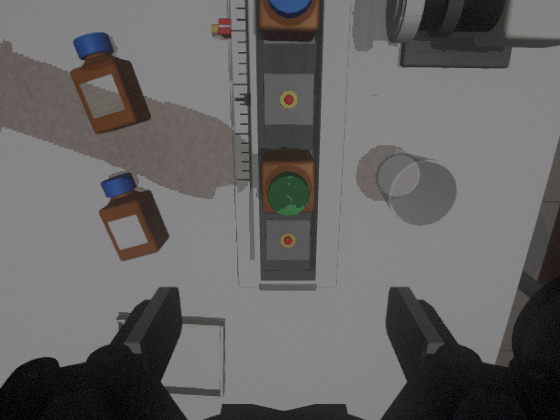

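```bash
python3 - <<'E'
from h import *
np.set_printoptions(precision=4,suppress=True)
s=sense()
for n,u,v,z in (("green",289,193,.146),("pin3",289,99,.054),("pin1",288,240.5,.054),("pointer",243,99,.05),("B label",104,97,.05),("B cap",94,45,.03),("C label",129,232,.05),("C cap",119,184,.035),("tray c",220,320,.018)): print(n,px2w("wrist",u,v,z,s)[:2])
im=cv2.imread('pics/w2_full.png'); cv2.imwrite('pics/w2c.png',cv2.resize(im[0:270,60:310],None,fx=2.2,fy=2.2,interpolation=cv2.INTER_CUBIC))
E
```

```text
green [ 0.6205 -0.1286]
pin3 [ 0.6183 -0.0547]
pin1 [ 0.6246 -0.2107]
pointer [ 0.571  -0.0567]
B label [ 0.4266 -0.0601]
B cap [ 0.4119 -0.0085]
C label [ 0.4392 -0.2099]
C cap [ 0.4265 -0.1566]
tray c [ 0.5381 -0.348 ]
```

View pics/w2c.png

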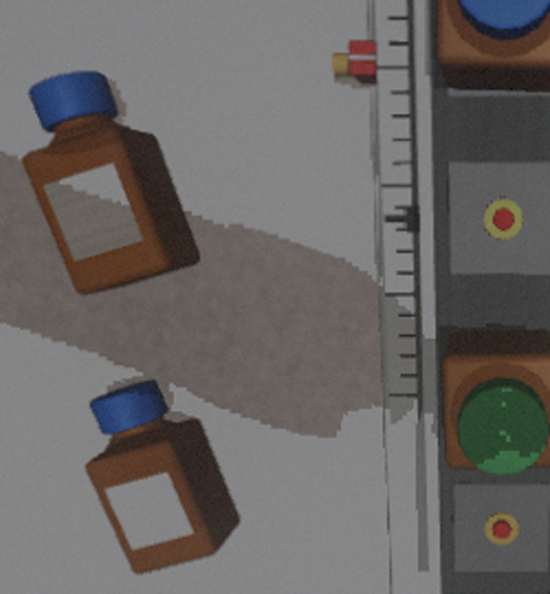

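```bash
python3 -m creep '[[-1,[0,0.013,0.3],[0,0,0]],[-1,[0,0.013,0.55],[0,0,0]],[-1,[0,0.013,0.75],[0,0,0]],[-1,[0,0.013,0.86],[0,0,0]],[-1,[0,0.013,0.89],[0,0,0]],[-1,[0,0.013,0.89],[0,0,0]]]' 25; python3 -c "
from h import *
s=shot('wrist','w3')
goal((.6175,-.132,.12),2.5)"
```

```text
t: 3.75
position: [0.6173, -0.1331, 0.1219]
orientation: [0.693, 0.721, 0.0, 0.0]
ft_force: [-0.9, -0.7, 0.4]
finger_gap: 0.0854
shift [ 0.008 -0.     0.012] turn [ 0.002 -0.    -0.006] | mm [ 1.6 -0.1  2.5] deg [ 0.1 -0.  -0.2] tcp [ 0.6175 -0.132   0.12  ]
```

View pics/w3.png

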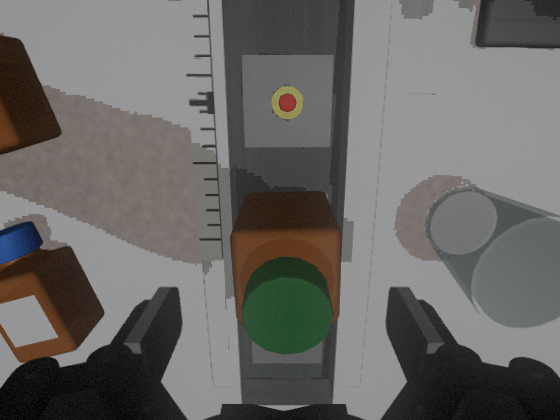

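```bash
python3 -m creep '[[0,[0.006,0,0.01],[0,0,0]],[1,[0.006,0.003,0.01],[0,0,0]],[1,[0.006,0.003,0.01],[0,0,0]],[1,[0.006,0.003,0.01],[0,0,0]],[1,[0.006,0.003,0.01],[0,0,0]],[1,[0.006,0.003,0.01],[0,0,0]]]' 30; python3 -c "
from h import *
s=sense(); print(s['finger_gap'],s['ft_force'])
goal((.6175,-.132,.12),2.5)"
```

```text
t: 4.55
position: [0.618, -0.1333, 0.1198]
orientation: [0.694, 0.72, 0.0, 0.0]
ft_force: [-0.1, 0.5, 6.2]
finger_gap: 0.0351
0.03508097747358006 [-0.10624898  0.48321193  6.22843285]
shift [ 0.006 -0.002 -0.001] turn [ 0.001  0.    -0.007] | mm [ 1.3 -0.4 -0.2] deg [ 0.1  0.  -0.3] tcp [ 0.6175 -0.132   0.12  ]
```

```bash
python3 -m creep '[[1,[0,0,-0.05],[0,0,0]],[1,[0,0,-0.2],[0,0,0]],[1,[0,0,-0.4],[0,0,0]],[1,[0,0,-0.6],[0,0,0]],[1,[0,0,-0.7],[0,0,0]],[1,[0,0,-0.7],[0,0,0]]]'; python3 -c "
from h import *
s=shot('wrist','w4')
print(s['finger_gap'],s['ft_force'])
goal((.54,-.275,.26),2.5)
goal((.461,-.418,.26),2.5)"
```

```text
t: 5.3
position: [0.6179, -0.1336, 0.2607]
orientation: [0.694, 0.72, 0.001, 0.001]
ft_force: [-0.2, 0.3, -3.6]
finger_gap: 0.0348
0.03480860732050023 [-0.2440653   0.29795435 -3.61737223]
shift [-0.694 -0.413 -0.004] turn [-0.    -0.    -0.008] | mm [-138.8  -82.5   -0.9] deg [-0.  -0.  -0.3] tcp [ 0.54  -0.275  0.26 ]
shift [-1.393 -0.834 -0.004] turn [-0.    -0.    -0.008] | mm [-278.7 -166.9   -0.9] deg [-0.  -0.  -0.3] tcp [ 0.461 -0.418  0.26 ]
```

View pics/w4.png

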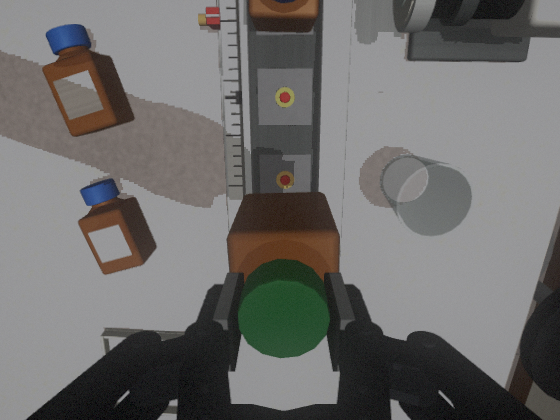

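```bash
python3 - <<'E' &
from h import *
s=sense(); 
for n,u,v,z in (("pin3",285,97.5,.054),("pin2",285.5,180,.054),("capheld",284.5,315,.279)): print(n,px2w("wrist",u,v,z,s))
E
wait; python3 -m creep '[[1,[-0.2,-0.12,0],[0,0,0]],[1,[-0.4,-0.24,0],[0,0,0]],[1,[-0.6,-0.36,0],[0,0,0]],[1,[-0.75,-0.45,0],[0,0,0]],[1,[-0.75,-0.45,0],[0,0,0]]]'; python3 -c "
from h import *
goal((.461,-.418,.26),2.5)"
```

```text
pin3 [ 0.6170604  -0.05509687  0.054     ]
pin2 [ 0.62057927 -0.13228768  0.054     ]
capheld [ 0.61906937 -0.13330142  0.279     ]
t: 5.98
position: [0.5301, -0.2899, 0.2577]
orientation: [0.696, 0.718, -0.002, -0.001]
ft_force: [1.4, 0.2, -2.1]
finger_gap: 0.035
shift [-0.629 -0.365 -0.009] turn [-0.005  0.001 -0.015] | mm [-125.9  -73.1   -1.9] deg [-0.2  0.  -0.7] tcp [ 0.461 -0.418  0.26 ]
```

```bash
python3 -m creep '[[1,[-0.2,-0.11,0],[0,0,0]],[1,[-0.4,-0.23,0],[0,0,0]],[1,[-0.58,-0.33,0],[0,0,0]],[1,[-0.625,-0.36,0],[0,0,0]],[1,[-0.625,-0.36,0],[0,0,0]],[1,[-0.625,-0.36,0],[0,0,0]]]'; python3 -c "
from h import *
s=shot('wrist','w5'); shot('top','t5',(360,170,160,120),4)
goal((.462,-.418,.075),0)"
```

```text
t: 6.72
position: [0.4674, -0.4121, 0.2586]
orientation: [0.693, 0.721, 0.001, -0.001]
ft_force: [0.6, 0.6, -3.0]
finger_gap: 0.0351
shift [-0.028 -0.028  0.92 ] turn [ 0.    -0.001  0.051] | mm [ -5.5  -5.6 184. ] deg [ 0.  -0.1  2.3] tcp [ 0.462 -0.418  0.075]
```

View pics/w5.png

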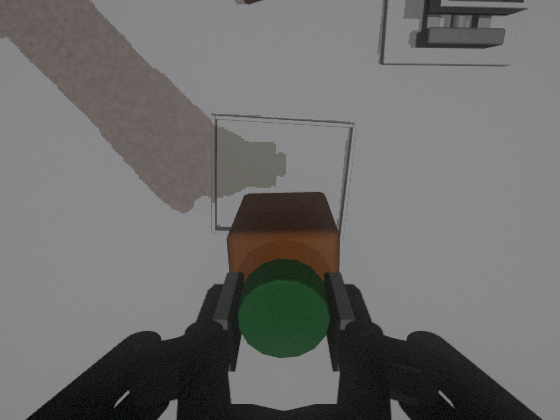

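View pics/t5.png

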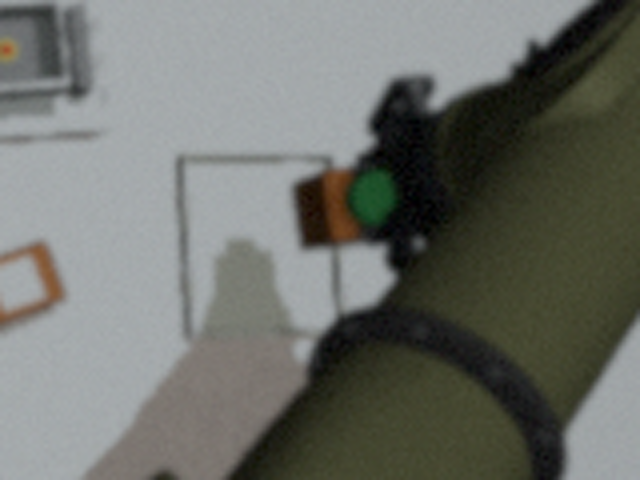

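```bash
python3 -c "
from h import *
s=sense()
for p in ((214,115),(354,123),(345,232),(213,231)): print(px2w('wrist',*p,.018,s).round(4))
print(px2w('wrist',284.5,310,.277,s))"
```

```text
[ 0.3953 -0.3546  0.018 ]
[ 0.5393 -0.3568  0.018 ]
[ 0.5414 -0.4774  0.018 ]
[ 0.3916 -0.4823  0.018 ]
[ 0.46908182 -0.41148226  0.277     ]
```

```bash
python3 -m creep '[[1,[-0.02,-0.01,0.25],[0,0,0]],[1,[-0.028,-0.016,0.5],[0,0,0]],[1,[-0.028,-0.016,0.72],[0,0,0.0]],[1,[-0.028,-0.016,0.84],[0,0,0]],[1,[-0.028,-0.016,0.89],[0,0,0]],[1,[-0.028,-0.016,0.905],[0,0,0]],[1,[-0.028,-0.016,0.915],[0,0,0]],[1,[-0.028,-0.016,0.92],[0,0,0]],[1,[-0.028,-0.016,0.92],[0,0,0]]]'; python3 -c "
from h import *
print(sense()['ft_force']);goal((.464,-.418,.0745),2.5)"
```

```text
t: 7.95
position: [0.4633, -0.4201, 0.0759]
orientation: [0.694, 0.72, 0.0, 0.0]
ft_force: [-0.3, -0.0, -3.5]
finger_gap: 0.035
[-0.32849783 -0.01359739 -3.45912889]
shift [0.01  0.004 0.007] turn [ 0.001  0.001 -0.007] | mm [2.  0.8 1.4] deg [ 0.   0.  -0.3] tcp [ 0.464  -0.418   0.0745]
```

Not in contact yet; I'll lower 3 mm more and then release.

```bash
python3 -m creep '[[1,[0,0,0.006],[0,0,0]],[1,[0,0,0.012],[0,0,0]],[1,[0,0,0.012],[0,0,0]],[1,[0,0,0.012],[0,0,0]]]'; python3 -m creep '[[0.2,[0,0,0],[0,0,0]],[-0.3,[0,0,0],[0,0,0]],[-1,[0,0,0],[0,0,0]],[-1,[0,0,0],[0,0,0]],[-1,[0,0,0],[0,0,0]],[-1,[0,0,-0.2],[0,0,0]],[-1,[0,0,-0.45],[0,0,0]],[-1,[0,0,-0.7],[0,0,0]],[-1,[0,0,-0.9],[0,0,0]],[-1,[0,0,-0.9],[0,0,0]]]'; python3 -c "
from h import *
s=shot('wrist','w6')
goal((.45,-.21,.26),17.5,0)"
```

```text
t: 8.45
position: [0.4634, -0.4201, 0.0738]
orientation: [0.694, 0.72, 0.0, 0.001]
ft_force: [-0.4, 0.5, 5.4]
finger_gap: 0.035
t: 9.7
position: [0.464, -0.4213, 0.2566]
orientation: [0.694, 0.72, 0.0, 0.003]
ft_force: [0.0, 0.1, -0.2]
finger_gap: 0.0851
shift [ 1.053 -0.027 -0.031] turn [ 0.002  0.003 -0.341] | mm [210.7  -5.4  -6.2] deg [  0.1   0.1 -15.3] tcp [ 0.45 -0.21  0.26]
```

View pics/w6.png

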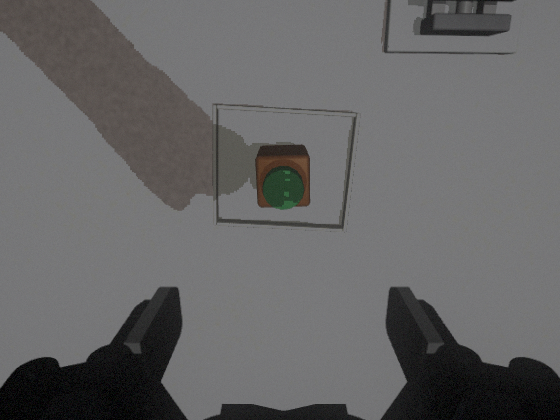

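```bash
python3 -c "
from h import *
print(sense()['q'].round(2))"
```

```text
[ 0.48  0.51  0.36  1.47 -0.19  1.2   0.91]
```

```bash
python3 -m creep '[[-1,[0.25,0,0],[0,0,-0.1]],[-1,[0.5,0,0],[0,0,-0.2]],[-1,[0.75,-0.02,0],[0,0,-0.34]],[-1,[0.97,-0.03,0.0],[0,0,-0.34]],[-1,[0.97,-0.03,0],[0,0,-0.34]],[-1,[0.97,-0.03,0],[0,0,-0.34]]]'; python3 -c "
from h import *
s=shot('wrist','w7')
goal((.45,-.21,.26),17.5,-30)"
```

```text
t: 10.5
position: [0.4494, -0.2266, 0.2522]
orientation: [0.592, 0.806, -0.0, -0.0]
ft_force: [-0.5, -0.2, -0.3]
finger_gap: 0.0856
shift [ 0.081  0.029 -0.039] turn [-0.002 -0.667 -0.002] | mm [16.2  5.7 -7.8] deg [ -0.1 -30.   -0.1] tcp [ 0.45 -0.21  0.26]
```

View pics/w7.png

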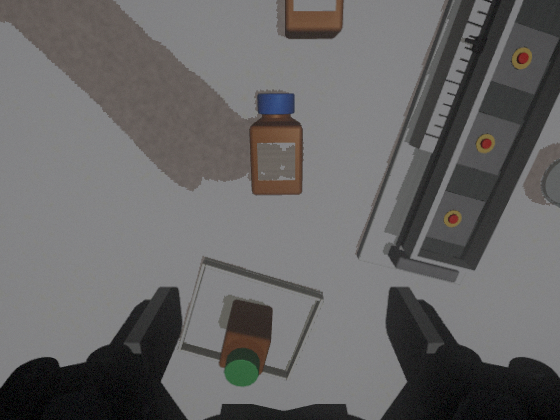

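```bash
python3 - <<'E'
from h import *
s=sense()
for n,u,v,z in (("base",276.5,194,.05),("baseL",251,194,.05),("baseR",302,194,.05),("capend",276,94,.025),("capL",258,103,.025),("capR",294.5,103,.025),("label",276,161,.05)): print(n,px2w('wrist',u,v,z,s).round(4), (T(s)[:3,:3].T@(px2w('wrist',u,v,z,s)-s['position']))[:2].round(4))
E
```

```text
base [ 0.4478 -0.2413  0.05  ] [-0.013  -0.0055]
baseL [ 0.4239 -0.2489  0.05  ] [-0.013  -0.0306]
baseR [ 0.4718 -0.2338  0.05  ] [-0.013   0.0196]
capend [ 0.4195 -0.1522  0.025 ] [ 0.0805 -0.0059]
capL [ 0.4052 -0.1655  0.025 ] [ 0.0722 -0.0235]
capR [ 0.4392 -0.1548  0.025 ] [0.0722 0.0122]
label [ 0.4378 -0.2102  0.05  ] [ 0.0197 -0.0057]
```

```bash
python3 - <<'E'
from h import *
s=sense(); M=T(s)
g=M[:3,3]+M[:3,:3]@np.array([.0365,-.0062,0]); g[2]=.028
print(g)
goal((g[0],g[1],.13),17.5,-30,True)
E
```

```text
[ 0.43256885 -0.19423009  0.028     ]
shift [ 0.136 -0.03   0.692] turn [-0.002 -0.667 -0.002] | mm [ 27.2  -6.  138.4] deg [ -0.1 -30.   -0.1] tcp [ 0.4354 -0.2031  0.1138]
```

```bash
python3 -m creep '[[-1,[0.04,-0.03,0.2],[0,-0.22,0]],[-1,[0.08,-0.03,0.4],[0,-0.44,0]],[-1,[0.13,-0.03,0.6],[0,-0.667,0]],[-1,[0.136,-0.03,0.692],[0,-0.667,0]],[-1,[0.136,-0.03,0.692],[0,-0.667,0]],[-1,[0.136,-0.03,0.692],[0,-0.667,0]]]'; python3 -c "
from h import *
s=shot('scene','s1',(150,90,280,210),2.8);print(s['q'].round(2))
goal((.4326,-.1942,.028),17.5,-30,True)"
```

```text
t: 11.3
position: [0.4361, -0.2032, 0.1148]
orientation: [0.571, 0.779, -0.154, 0.209]
ft_force: [0.1, -0.5, 0.3]
finger_gap: 0.0852
[-0.49  0.51  0.74  2.32  0.62  0.23 -0.15]
shift [ 0.263 -0.004  0.446] turn [-0.001  0.001 -0.004] | mm [52.6 -0.8 89.2] deg [-0.1  0.1 -0.2] tcp [ 0.4354 -0.2031  0.0118]
```

View pics/s1.png

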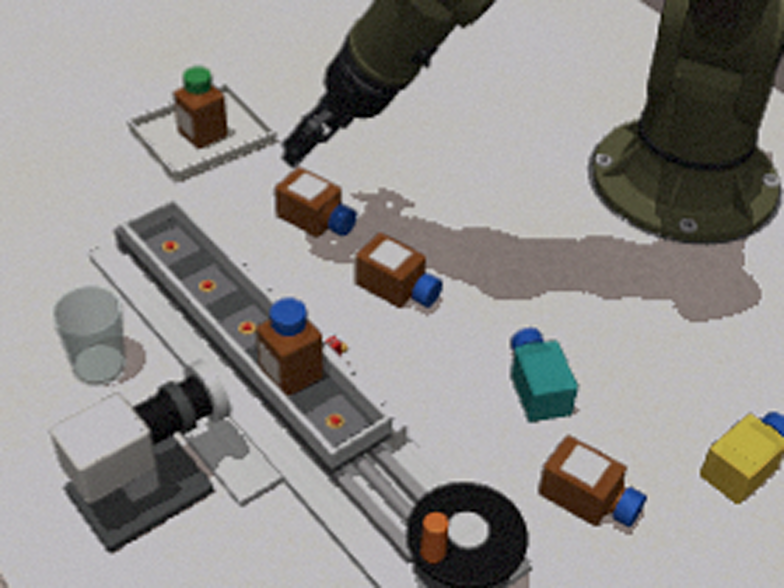

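```bash
python3 -m creep '[[-1,[0.06,-0.001,0.1],[0,0,0]],[-1,[0.12,-0.002,0.2],[0,0,0]],[-1,[0.177,-0.004,0.3],[0,0,0]],[-1,[0.177,-0.004,0.3],[0,0,0]],[-1,[0.177,-0.004,0.3],[0,0,0]]]'; python3 -c "
from h import *
s=shot('wrist','w8');print(s['q'].round(2))
goal((.4326,-.1942,.028),17.5,-30,True)"
```

```text
t: 11.98
position: [0.4356, -0.204, 0.0457]
orientation: [0.573, 0.778, -0.153, 0.21]
ft_force: [-0.2, 0.2, 0.0]
finger_gap: 0.0856
[-0.3   0.62  0.49  2.39  1.68  0.21 -1.28]
shift [0.088 0.001 0.146] turn [ 0.     0.001 -0.006] | mm [17.5  0.1 29.1] deg [ 0.   0.1 -0.3] tcp [ 0.4354 -0.2031  0.0118]
```

View pics/w8.png

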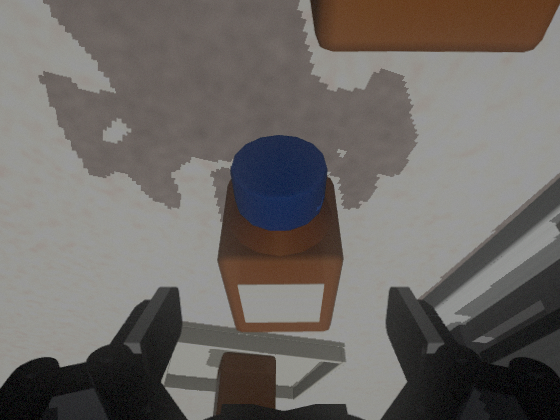

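```bash
python3 -m creep '[[-1,[0.03,-0.003,0.05],[0,0,0]],[-1,[0.06,-0.005,0.1],[0,0,0]],[-1,[0.088,-0.007,0.146],[0,0,0]],[-1,[0.088,-0.007,0.146],[0,0,0]],[-1,[0.088,-0.007,0.146],[0,0,0]]]'; python3 -c "
from h import *
s=sense();print(s['q'].round(2))
goal((.4326,-.1942,.028),17.5,-30,True)"
```

```text
t: 12.65
position: [0.4336, -0.2024, 0.0117]
orientation: [0.572, 0.778, -0.153, 0.209]
ft_force: [0.1, 0.1, -0.3]
finger_gap: 0.0854
[-0.17  0.68  0.29  2.42  1.92  0.33 -1.57]
shift [-0.006  0.007  0.003] turn [-0.     0.002 -0.003] | mm [-1.1  1.5  0.6] deg [-0.   0.1 -0.1] tcp [ 0.4354 -0.2031  0.0118]
```

```bash
python3 -m creep '[[0,[0,0,0],[0,0,0]],[1,[0,0,0],[0,0,0]],[1,[0,0,0],[0,0,0]],[1,[0,0,0],[0,0,0]],[1,[0,0,0],[0,0,0]],[1,[0,0,0],[0,0,0]]]' 45; python3 -c "
from h import *
s=sense();print(s['ft_force'],s['finger_gap'])
goal((.4326,-.1942,.25),17.5,-30,True)"
```

```text
t: 13.4
position: [0.4336, -0.2014, 0.0112]
orientation: [0.571, 0.779, -0.153, 0.209]
ft_force: [-1.2, 3.1, 7.1]
finger_gap: 0.0495
[-1.20163546  3.09408215  7.0949125 ] 0.04952304399991218
shift [-0.567  0.007 -0.958] turn [ 0.001  0.001 -0.   ] | mm [-113.3    1.4 -191.6] deg [ 0.   0.1 -0. ] tcp [ 0.4354 -0.2031  0.2338]
```

Gripped (gap 49.5 mm). Now I lift, with a moderate turn.

```bash
python3 -m creep '[[1,[-0.03,0,-0.05],[0,0,0]],[1,[-0.09,0,-0.15],[0,0,0]],[1,[-0.18,0,-0.3],[0,0,0]],[1,[-0.27,0,-0.45],[0,0,0]],[1,[-0.36,0,-0.6],[0,0,0]],[1,[-0.45,0,-0.75],[0,0,0]],[1,[-0.56,0,-0.94],[0,0,0]],[1,[-0.56,0,-0.94],[0,0,0]],[1,[-0.56,0,-0.94],[0,0,0]]]'; python3 -c "
from h import *
s=sense();print(s['q'].round(2),s['ft_force'],s['finger_gap'])
goal((.52,-.14,.25),10,15,True)"
```

```text
t: 14.52
position: [0.4335, -0.2041, 0.2287]
orientation: [0.571, 0.779, -0.153, 0.208]
ft_force: [-0.4, -0.2, -4.2]
finger_gap: 0.0496
[-0.17  0.2   0.23  2.17  0.71  0.72 -0.17] [-0.36075009 -0.20766053 -4.22376813] 0.04957343342810541
shift [ 0.165  0.512 -0.114] turn [0.021 0.998 0.169] | mm [ 33.  102.4 -22.8] deg [ 0.9 44.9  7.6] tcp [ 0.5192 -0.1352  0.2319]
```

```bash
python3 -m creep '[[1,[0.03,0.1,-0.02],[0,0.2,0.03]],[1,[0.06,0.2,-0.05],[0,0.4,0.07]],[1,[0.1,0.3,-0.08],[0,0.6,0.1]],[1,[0.13,0.4,-0.1],[0.01,0.8,0.13]],[1,[0.165,0.512,-0.114],[0.02,0.998,0.169]],[1,[0.165,0.512,-0.114],[0.02,0.998,0.169]],[1,[0.165,0.512,-0.114],[0.02,0.998,0.169]]]'; python3 -c "
from h import *
s=sense();print(s['q'].round(2),s['ft_force'],s['finger_gap'])
goal((.6165,-.055,.25),2.5,60,True)"
```

```text
t: 15.4
position: [0.5188, -0.1355, 0.2308]
orientation: [0.637, 0.759, 0.083, -0.1]
ft_force: [-1.0, 0.5, -2.8]
finger_gap: 0.0494
[ 0.33  0.45  0.04  1.64 -0.26  1.21  0.66] [-0.97617182  0.46298521 -2.80665356] 0.04938454492530247
shift [0.391 0.562 0.052] turn [-0.107  1.     0.134] | mm [ 78.3 112.3  10.4] deg [-4.8 45.   6. ] tcp [ 0.6158 -0.0388  0.2406]
```

```bash
python3 -m creep '[[1,[0.06,0.11,-0.03],[-0.02,0.2,0.03]],[1,[0.12,0.22,-0.05],[-0.04,0.4,0.06]],[1,[0.2,0.33,-0.04],[-0.06,0.6,0.09]],[1,[0.28,0.44,0],[-0.09,0.8,0.12]],[1,[0.38,0.55,0.03],[-0.107,0.99,0.134]],[1,[0.391,0.562,0.052],[-0.107,0.998,0.134]],[1,[0.391,0.562,0.052],[-0.107,0.998,0.134]],[1,[0.391,0.562,0.052],[-0.107,0.998,0.134]]]'; python3 -c "
from h import *
s=shot('wrist','w9');print(s['q'].round(2),s['ft_force'],s['finger_gap'])
shot('scene','s9',(150,90,280,210),2.8)
goal((.6165,-.055,.25),2.5,60,True)"
```

```text
t: 16.4
position: [0.6168, -0.0388, 0.2443]
orientation: [0.598, 0.628, 0.346, -0.358]
ft_force: [0.1, 0.3, -2.0]
finger_gap: 0.0495
[ 0.55  0.79 -0.14  1.41 -0.79  1.56  0.74] [ 0.07899837  0.25783327 -2.01796666] 0.049486111691546104
shift [-0.016 -0.006  0.01 ] turn [0.004 0.005 0.007] | mm [-3.1 -1.1  2.1] deg [0.2 0.2 0.3] tcp [ 0.6158 -0.0388  0.2406]
```

View pics/w9.png

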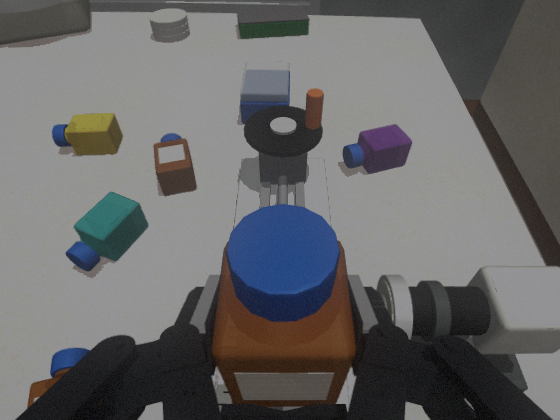

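View pics/s9.png

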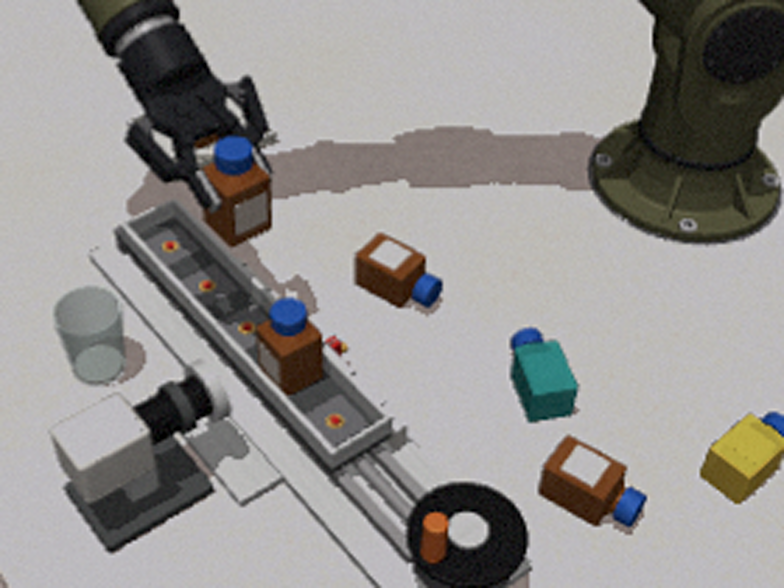

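```bash
python3 -c "
from h import *
def g2(p):
    s=sense(); goal(p,2.5,60)
g2((.6165,-.0412,.15)); g2((.6165,-.0412,.0945))"
```

```text
shift [-0.413 -0.006  0.228] turn [0.004 0.005 0.007] | mm [-82.7  -1.1  45.6] deg [0.2 0.2 0.3] tcp [ 0.6165 -0.0412  0.15  ]
shift [-0.653 -0.007  0.368] turn [0.004 0.005 0.007] | mm [-130.6   -1.5   73.5] deg [0.2 0.2 0.3] tcp [ 0.6165 -0.0412  0.0945]
```

```bash
python3 -m creep '[[1,[-0.1,0,0.06],[0,0,0]],[1,[-0.2,0,0.11],[0,0,0]],[1,[-0.3,-0.006,0.17],[0,0,0.005]],[1,[-0.413,-0.006,0.228],[0,0,0.005]],[1,[-0.413,-0.006,0.228],[0,0,0.005]],[1,[-0.413,-0.006,0.228],[0,0,0.005]]]'; python3 -c "
from h import *
s=shot('top','t10',(220,150,170,100),4.5);shot('scene','s10',(190,140,130,100),6)
goal((.6165,-.0412,.0945),2.5,60)"
```

```text
t: 17.25
position: [0.6166, -0.0407, 0.1491]
orientation: [0.599, 0.625, 0.347, -0.36]
ft_force: [0.7, -0.0, -3.1]
finger_gap: 0.0494
shift [-0.24  -0.002  0.137] turn [0.004 0.001 0.002] | mm [-48.   -0.4  27.3] deg [0.2 0.1 0.1] tcp [ 0.6165 -0.0412  0.0945]
```

View pics/t10.png

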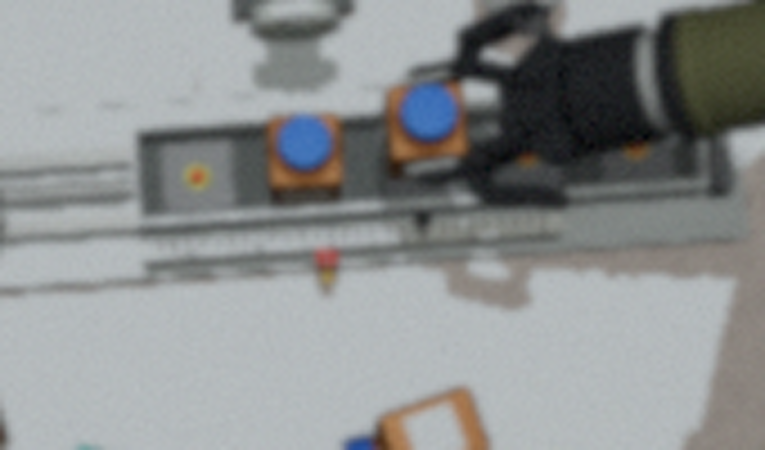

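View pics/s10.png

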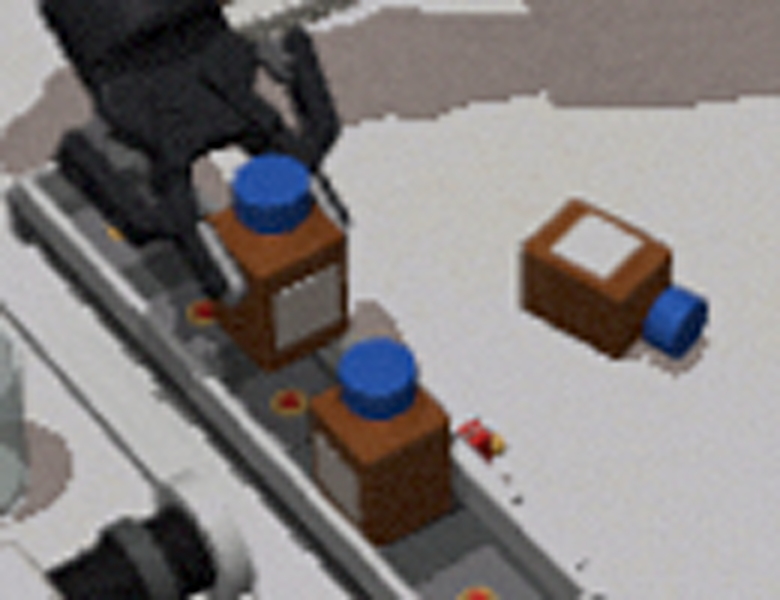

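```bash
python3 -c "
from h import *
print(px2w('top',315.6,174.2,.2017),px2w('scene',235.5,168.3,.2017))
print(px2w('top',220+303/4.5,150+141/4.5,.146))"
```

```text
[ 0.61566893 -0.05585786  0.2017    ] [ 0.6114012  -0.05819351  0.2017    ]
[0.60999215 0.02453214 0.146     ]
```

```bash
python3 -m creep '[[1,[-0.05,-0.003,0.03],[0,0,0]],[1,[-0.1,-0.004,0.057],[0,0,0]],[1,[-0.15,-0.004,0.086],[0,0,0]],[1,[-0.19,-0.004,0.108],[0,0,0]],[1,[-0.22,-0.004,0.126],[0,0,0]],[1,[-0.235,-0.004,0.134],[0,0,0]],[1,[-0.235,-0.004,0.134],[0,0,0]]]'; python3 -c "
from h import *
print(sense()['ft_force'])
goal((.6165,-.0412,.0925),2.5,60)"
```

```text
t: 18.23
position: [0.6156, -0.0411, 0.0946]
orientation: [0.599, 0.625, 0.346, -0.36]
ft_force: [-0.7, -0.6, -2.5]
finger_gap: 0.0496
[-0.68535502 -0.57279862 -2.47663286]
shift [-0.01   0.005  0.005] turn [ 0.003  0.    -0.   ] | mm [-1.9  0.9  0.9] deg [ 0.1  0.  -0. ] tcp [ 0.6165 -0.0412  0.0925]
```

Inside the lane without contact. I'll lower in small steps to the deck.

```bash
python3 -m creep '[[1,[-0.009,0,0.005],[0,0,0]],[1,[-0.013,0,0.0075],[0,0,0]],[1,[-0.013,0,0.0075],[0,0,0]]]'; python3 -c "
from h import *
print(sense()['ft_force'],sense()['ft_torque'])"
```

```text
t: 18.6
position: [0.6158, -0.0412, 0.0934]
orientation: [0.599, 0.625, 0.347, -0.36]
ft_force: [-2.2, -3.2, 5.5]
finger_gap: 0.0495
[-2.19525575 -3.22705952  5.54257482] [-0.33512926  0.36956576  0.20595792]
```

```bash
python3 -m creep '[[0,[-0.004,0,0.002],[0,0,0]],[-0.5,[-0.004,0,0.002],[0,0,0]],[-0.8,[0,0,0],[0,0,0]],[-0.8,[0,0,0],[0,0,0]],[-0.8,[-0.01,0,-0.06],[0,0,0]],[-0.8,[-0.05,0,-0.2],[0,0,0]],[-0.8,[-0.1,0,-0.4],[0,0,0]],[-0.8,[0,0,-0.6],[0,0,0]],[-0.8,[0.1,0,-0.6],[0,0,0]],[-0.8,[0.1,0,-0.6],[0,0,0]]]'; python3 -c "
from h import *
s=shot('wrist','w11');shot('scene','s11',(190,140,130,100),6);shot('top','t11',(220,150,170,100),4.5)
goal((.45,-.05,.26),17,0)"
```

```text
t: 19.85
position: [0.6198, -0.1341, 0.1707]
orientation: [0.599, 0.626, 0.347, -0.36]
ft_force: [-0.1, 0.7, -0.9]
finger_gap: 0.077
shift [ 0.625 -0.826  0.166] turn [ 0.169 -1.326 -0.294] | mm [ 125.  -165.3   33.2] deg [  7.6 -59.7 -13.2] tcp [ 0.45 -0.05  0.26]
```

View pics/w11.png

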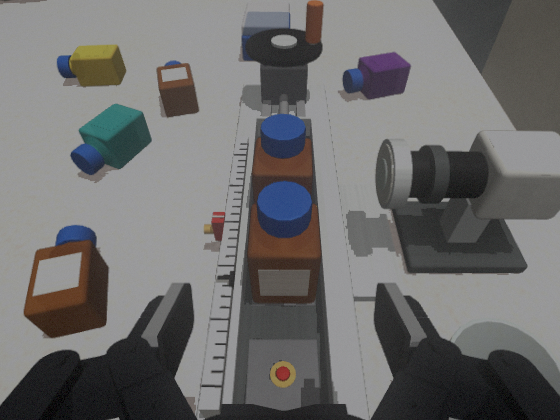

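View pics/s11.png

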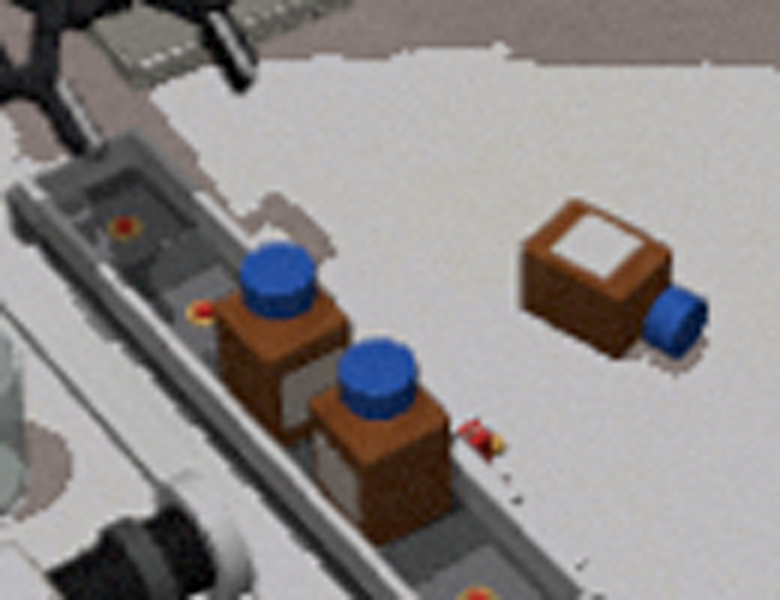

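View pics/t11.png

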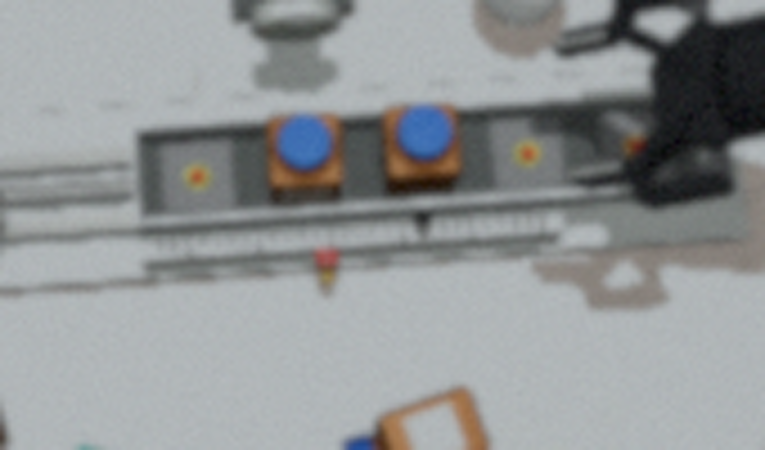

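```bash
python3 -m creep '[[-1,[0.1,-0.05,-0.1],[0.03,-0.2,-0.05]],[-1,[0.2,-0.15,-0.1],[0.06,-0.4,-0.1]],[-1,[0.3,-0.3,-0.08],[0.08,-0.6,-0.14]],[-1,[0.4,-0.5,0.0],[0.1,-0.8,-0.18]],[-1,[0.45,-0.6,0.05],[0.12,-0.95,-0.21]],[-1,[0.45,-0.6,0.05],[0.12,-0.95,-0.21]],[-1,[0.45,-0.6,0.05],[0.12,-0.95,-0.21]]]'; python3 -c "
from h import *
print(sense()['position'])
goal((.45,-.07,.26),17,0)"
```

```text
t: 20.88
position: [0.4973, -0.0864, 0.2413]
orientation: [0.615, 0.775, 0.103, -0.107]
ft_force: [-0.1, -0.2, -0.5]
finger_gap: 0.0856
[ 0.49728085 -0.0863758   0.24131211]
shift [ 0.156 -0.209 -0.056] turn [ 0.049 -0.376 -0.085] | mm [ 31.2 -41.9 -11.3] deg [  2.2 -16.9  -3.8] tcp [ 0.45 -0.07  0.26]
```

```bash
python3 -m creep '[[-1,[0.08,-0.1,-0.03],[0.025,-0.19,-0.04]],[-1,[0.156,-0.209,-0.056],[0.05,-0.376,-0.085]],[-1,[0.156,-0.209,-0.056],[0.05,-0.376,-0.085]],[-1,[0.156,-0.209,-0.056],[0.05,-0.376,-0.085]]]'; python3 -c "
from h import *
shot('wrist','w12')
goal((.45,-.07,.26),17,0)"
```

```text
t: 21.38
position: [0.4505, -0.0708, 0.2597]
orientation: [0.596, 0.803, -0.0, -0.0]
ft_force: [1.0, -0.4, -0.4]
finger_gap: 0.0853
shift [ 0.007 -0.001 -0.002] turn [-0.002 -0.    -0.004] | mm [ 1.3 -0.2 -0.4] deg [-0.1 -0.  -0.2] tcp [ 0.45 -0.07  0.26]
```

View pics/w12.png

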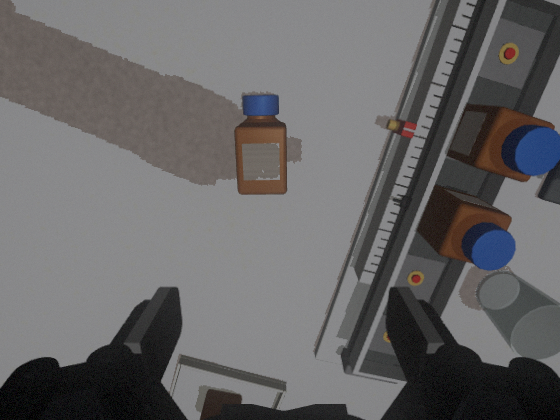

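```bash
python3 - <<'E'
from h import *
s=sense(); M=T(s)
def loc(u,v,z): return (M[:3,:3].T@(px2w('wrist',u,v,z,s)-M[:3,3]))[:2]
for n,u,v,z in (("baseL",236.5,193,.05),("baseR",287,193,.05),("capend",261,94.5,.025)): print(n,loc(u,v,z).round(4))
b=(loc(236.5,193,.05)+loc(287,193,.05))/2; c=loc(261,94.5,.025)
bx=(b[0]-.0005+c[0]-.096)/2; by=b[1]-.0008
print("base",bx,by)
g=M[:3,3]+M[:3,:3]@np.array([bx+.051,by,0]); g[2]=.028
print("base w",(M[:3,3]+M[:3,:3]@np.array([bx,by,0])).round(4),"g",g.round(4))
goal((g[0],g[1],.12),17,-30,True)
goal(g,17,-30,True)
E
```

```text
baseL [-0.014  -0.0458]
baseR [-0.014   0.0049]
capend [ 0.08   -0.0208]
base -0.015240388014032102 -0.02122901580386729
base w [ 0.4346 -0.092   0.2596] g [ 0.4199 -0.0431  0.028 ]
shift [ 0.132 -0.105  0.779] turn [-0.003 -0.667 -0.004] | mm [ 26.4 -21.  155.8] deg [ -0.1 -30.   -0.2] tcp [ 0.4226 -0.0521  0.1038]
shift [ 0.132 -0.104  1.239] turn [-0.003 -0.667 -0.004] | mm [ 26.4 -20.9 247.8] deg [ -0.1 -30.   -0.2] tcp [ 0.4226 -0.0521  0.0118]
```

```bash
python3 -m creep '[[-1,[0.04,-0.03,0.2],[0,-0.22,0]],[-1,[0.08,-0.06,0.4],[0,-0.44,0]],[-1,[0.11,-0.09,0.6],[0,-0.667,0]],[-1,[0.132,-0.105,0.779],[0,-0.667,0]],[-1,[0.132,-0.105,0.779],[0,-0.667,0]],[-1,[0.132,-0.105,0.779],[0,-0.667,0]]]'; python3 -c "
from h import *
s=sense();print(s['q'].round(2))
goal((.4199,-.0431,.028),17,-30,True)"
```

```text
t: 22.18
position: [0.4218, -0.0516, 0.1031]
orientation: [0.574, 0.776, -0.157, 0.208]
ft_force: [0.3, 0.1, 0.9]
finger_gap: 0.0852
[-0.57  0.45  0.27  2.32  0.83  0.57 -0.78]
shift [0.226 0.006 0.396] turn [-0.006  0.004  0.002] | mm [45.3  1.2 79.2] deg [-0.3  0.2  0.1] tcp [ 0.4226 -0.052   0.0118]
```

Joints are comfortable here. I'll go down in steps and check.

```bash
python3 -m creep '[[-1,[0.06,0.002,0.1],[0,0,0]],[-1,[0.12,0.003,0.2],[0,0,0]],[-1,[0.17,0.005,0.3],[0,0,0]],[-1,[0.17,0.005,0.3],[0,0,0]],[-1,[0.17,0.005,0.3],[0,0,0]]]'; python3 -c "
from h import *
s=shot('wrist','w13');print(s['q'].round(2))
goal((.4199,-.0431,.028),17,-30,True)"
```

```text
t: 22.8
position: [0.4241, -0.0522, 0.0365]
orientation: [0.576, 0.775, -0.154, 0.209]
ft_force: [-0.3, 0.8, 0.5]
finger_gap: 0.0853
[-0.64  0.63  0.39  2.38  1.05  0.34 -1.04]
shift [ 0.063 -0.008  0.107] turn [ 0.     0.002 -0.004] | mm [12.6 -1.5 21.3] deg [ 0.   0.1 -0.2] tcp [ 0.4226 -0.052   0.0118]
```

View pics/w13.png

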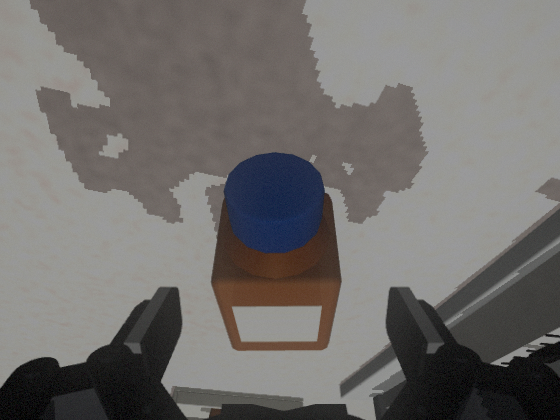

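```bash
python3 -m creep '[[-1,[0.03,-0.008,0.05],[0,0,0]],[-1,[0.063,-0.012,0.107],[0,0,0]],[-1,[0.063,-0.012,0.107],[0,0,0]],[-1,[0.063,-0.012,0.107],[0,0,0]]]'; python3 -m creep '[[0,[0,0,0],[0,0,0]],[1,[0,0,0],[0,0,0]],[1,[0,0,0],[0,0,0]],[1,[0,0,0],[0,0,0]],[1,[0,0,0],[0,0,0]],[1,[0,0,0],[0,0,0]]]' 45; python3 -c "
from h import *
s=sense();print(s['ft_force'],s['finger_gap'],s['position'],s['q'].round(2))
b=np.array([.4346,-.092]); d=s['position'][:2]-b; M=T(s)
ax=Rt(17)[:2,0]; print('along',d@ax,'below axis',.025-s['position'][2])
goal((.4199,-.0431,.25),17,-30,True)"
```

```text
t: 23.35
position: [0.4215, -0.0518, 0.0116]
orientation: [0.575, 0.776, -0.154, 0.209]
ft_force: [-0.0, -0.7, -0.6]
finger_gap: 0.0852
t: 24.1
position: [0.4213, -0.0516, 0.0113]
orientation: [0.575, 0.776, -0.154, 0.209]
ft_force: [-1.0, 2.2, 7.7]
finger_gap: 0.0497
[-1.02230061  2.16263397  7.67569591] 0.049724536997982745 [ 0.42125229 -0.05164205  0.01126229] [-0.69  0.72  0.48  2.4   1.18  0.23 -1.19]
along 0.0424969958543474 below axis 0.01373771378782081
shift [-0.561  0.007 -0.961] turn [ 0.001  0.002 -0.001] | mm [-112.2    1.4 -192.2] deg [ 0.   0.1 -0. ] tcp [ 0.4226 -0.052   0.2338]
```

Gripped (49.7 mm). Lifting.

```bash
python3 -m creep '[[1,[-0.03,0,-0.05],[0,0,0]],[1,[-0.09,0,-0.15],[0,0,0]],[1,[-0.18,0,-0.3],[0,0,0]],[1,[-0.27,0,-0.45],[0,0,0]],[1,[-0.36,0,-0.6],[0,0,0]],[1,[-0.45,0,-0.75],[0,0,0]],[1,[-0.56,0,-0.94],[0,0,0]],[1,[-0.56,0,-0.94],[0,0,0]],[1,[-0.56,0,-0.94],[0,0,0]]]'; python3 -c "
from h import *
s=sense();print(s['q'].round(2),s['ft_force'],s['finger_gap'])
goal((.51,-.13,.26),10,15,True)"
```

```text
t: 25.22
position: [0.4211, -0.0543, 0.229]
orientation: [0.575, 0.776, -0.154, 0.208]
ft_force: [-0.2, 0.1, -2.5]
finger_gap: 0.0495
[-0.51  0.21  0.17  2.16  0.63  0.92 -0.47] [-0.16665556  0.0593928  -2.51960031] 0.049463511191972995
shift [-0.437  0.318  0.178] turn [0.02  1.    0.157] | mm [-87.4  63.6  35.6] deg [ 0.9 45.   7.1] tcp [ 0.5092 -0.1252  0.2419]
```

```bash
python3 -m creep '[[1,[-0.08,0.06,0.0],[0,0.2,0.03]],[1,[-0.17,0.12,0.03],[0,0.4,0.07]],[1,[-0.26,0.18,0.08],[0,0.6,0.1]],[1,[-0.35,0.25,0.13],[0.01,0.8,0.13]],[1,[-0.437,0.318,0.178],[0.02,0.998,0.157]],[1,[-0.437,0.318,0.178],[0.02,0.998,0.157]],[1,[-0.437,0.318,0.178],[0.02,0.998,0.157]]]'; python3 -c "
from h import *
s=sense();print(s['q'].round(2),s['ft_force'],s['finger_gap'])
goal((.6185,-.120,.25),2.5,60)"
```

```text
t: 26.1
position: [0.5089, -0.125, 0.2404]
orientation: [0.638, 0.759, 0.082, -0.101]
ft_force: [0.4, 0.2, -3.1]
finger_gap: 0.0496
[ 0.24  0.42  0.16  1.66 -0.3   1.23  0.69] [ 0.38970973  0.15405483 -3.13584418] 0.04957967611294235
shift [-0.055  0.544 -0.066] turn [-0.108  1.     0.133] | mm [-11.  108.8 -13.3] deg [-4.8 45.   6. ] tcp [ 0.6185 -0.12    0.25  ]
```

```bash
python3 -m creep '[[1,[-0.01,0.11,-0.03],[-0.02,0.2,0.03]],[1,[-0.02,0.22,-0.06],[-0.04,0.4,0.06]],[1,[-0.04,0.33,-0.08],[-0.06,0.6,0.09]],[1,[-0.05,0.44,-0.07],[-0.09,0.8,0.12]],[1,[-0.055,0.53,-0.066],[-0.107,0.99,0.133]],[1,[-0.055,0.544,-0.066],[-0.107,0.998,0.133]],[1,[-0.055,0.544,-0.066],[-0.107,0.998,0.133]],[1,[-0.055,0.544,-0.066],[-0.107,0.998,0.133]]]'; python3 -c "
from h import *
s=sense();print(s['q'].round(2),s['ft_force'],s['finger_gap'],s['position'])
goal((.619,-.119,.15),2.5,60)"
```

```text
t: 27.1
position: [0.6195, -0.1185, 0.2546]
orientation: [0.598, 0.629, 0.346, -0.358]
ft_force: [-0.2, 0.3, -2.4]
finger_gap: 0.0494
[ 0.57  0.85 -0.01  1.25 -0.8   1.74  0.77] [-0.18869302  0.28570793 -2.37939463] 0.04940309267511464 [ 0.619497   -0.11852396  0.25455166]
shift [-0.452 -0.006  0.262] turn [0.    0.007 0.009] | mm [-90.5  -1.2  52.3] deg [0.  0.3 0.4] tcp [ 0.619 -0.119  0.15 ]
```

```bash
python3 -m creep '[[1,[-0.11,0,0.065],[0,0,0]],[1,[-0.22,0,0.13],[0,0,0]],[1,[-0.33,-0.006,0.195],[0,0.005,0.008]],[1,[-0.452,-0.006,0.262],[0,0.007,0.009]],[1,[-0.452,-0.006,0.262],[0,0.007,0.009]],[1,[-0.452,-0.006,0.262],[0,0.007,0.009]]]'; python3 -c "
from h import *
s=shot('top','t14',(220,150,170,100),4.5);shot('scene','s14',(190,140,130,100),6);print(s['q'].round(2))
goal((.619,-.119,.094),2.5,60)"
```

```text
t: 27.85
position: [0.6191, -0.1201, 0.1484]
orientation: [0.599, 0.624, 0.347, -0.362]
ft_force: [0.5, 0.5, -3.1]
finger_gap: 0.0492
[ 0.57  0.96 -0.01  1.31 -0.79  1.63  0.89]
shift [-0.237 -0.001  0.143] turn [ 0.003 -0.004 -0.002] | mm [-47.3  -0.2  28.5] deg [ 0.1 -0.2 -0.1] tcp [ 0.619 -0.119  0.094]
```

View pics/t14.png

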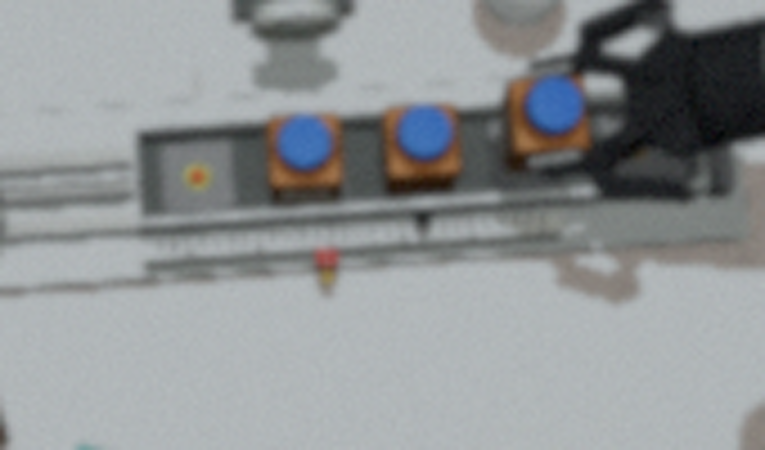

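View pics/s14.png

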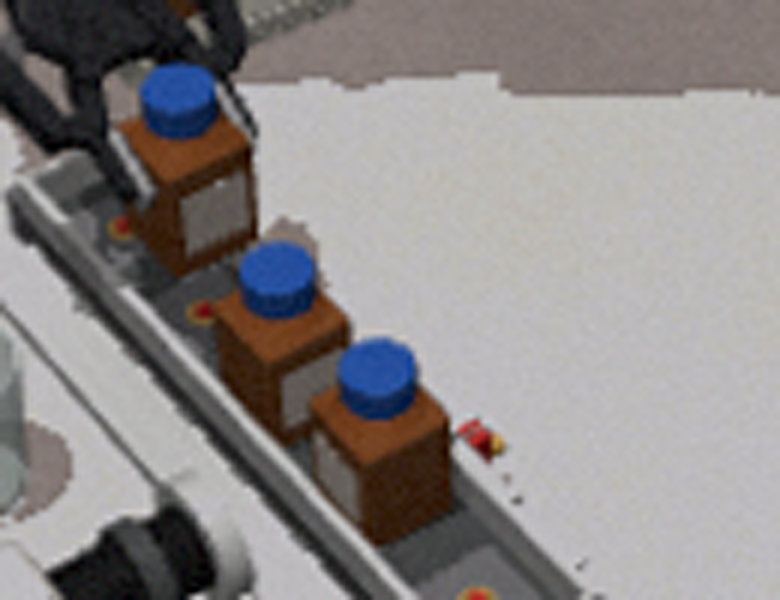

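```bash
python3 -c "
from h import *
print(px2w('top',343.3,173.1,.2019),px2w('top',220+425/4.5,150+131/4.5,.146))"; python3 -m creep '[[1,[-0.05,0,0.03],[0,0,0]],[1,[-0.1,0,0.06],[0,0,0]],[1,[-0.15,0,0.09],[0,0,0]],[1,[-0.19,0,0.115],[0,0,0]],[1,[-0.22,0,0.133],[0,0,0]],[1,[-0.237,0,0.143],[0,0,0]],[1,[-0.237,0,0.143],[0,0,0]]]'; python3 -c "
from h import *
print(sense()['ft_force'])
goal((.619,-.119,.0915),2.5,60)"
```

```text
[ 0.6165041 -0.1343998  0.2019   ] [ 0.6142363  -0.05575562  0.146     ]
t: 28.82
position: [0.6186, -0.1187, 0.0932]
orientation: [0.599, 0.624, 0.347, -0.363]
ft_force: [-0.6, 0.1, -1.8]
finger_gap: 0.0495
[-0.63314428  0.05402041 -1.83030966]
shift [-0.008  0.002  0.003] turn [ 0.002 -0.005 -0.003] | mm [-1.6  0.4  0.6] deg [ 0.1 -0.2 -0.2] tcp [ 0.619  -0.119   0.0915]
```

```bash
python3 -m creep '[[1,[-0.009,0,0.005],[0,0,0]],[1,[-0.013,0,0.0075],[0,0,0]],[1,[-0.013,0,0.0075],[0,0,0]]]'; python3 -c "
from h import *
print(sense()['ft_force'],sense()['position'])"
```

```text
t: 29.2
position: [0.6186, -0.1186, 0.0931]
orientation: [0.598, 0.624, 0.348, -0.363]
ft_force: [-3.1, -2.2, 12.6]
finger_gap: 0.0497
[-3.12004712 -2.19055278 12.59459641] [ 0.61859142 -0.11860431  0.09307895]
```

```bash
python3 -m creep '[[1,[0.004,0,-0.002],[0,0,0]],[0,[0.005,0,-0.003],[0,0,0]],[-0.5,[0.005,0,-0.003],[0,0,0]],[-0.8,[0.005,0,-0.003],[0,0,0]],[-0.8,[0.005,0,-0.003],[0,0,0]],[-0.8,[-0.01,0,-0.06],[0,0,0]],[-0.8,[-0.05,0,-0.2],[0,0,0]],[-0.8,[-0.1,0,-0.4],[0,0,0]],[-0.8,[0,0,-0.6],[0,0,0]],[-0.8,[0.15,0,-0.6],[0,0,0]],[-0.8,[0.15,0,-0.6],[0,0,0]]]'; python3 -c "
from h import *
s=shot('wrist','w15')
goal((.46,.28,.26),17,0)
goal((.49,.03,.26),17,0)"
```

```text
t: 30.58
position: [0.6231, -0.2083, 0.1779]
orientation: [0.599, 0.625, 0.347, -0.361]
ft_force: [0.1, 0.2, 0.3]
finger_gap: 0.0766
shift [ 1.594 -0.712  1.936] turn [ 0.17  -1.329 -0.295] | mm [ 318.9 -142.3  387.2] deg [  7.6 -59.8 -13.3] tcp [0.46 0.28 0.26]
shift [ 0.969 -0.613  0.847] turn [ 0.17  -1.329 -0.295] | mm [ 193.9 -122.7  169.5] deg [  7.6 -59.8 -13.3] tcp [0.49 0.03 0.26]
```

View pics/w15.png

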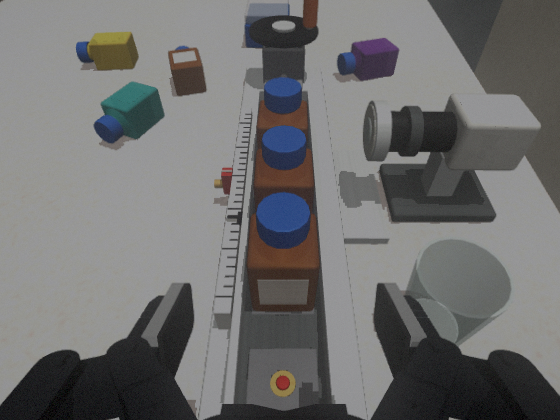

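```bash
python3 -m creep '[[-1,[0.15,-0.15,-0.15],[0.02,-0.1,-0.04]],[-1,[0.25,-0.35,-0.2],[0.04,-0.25,-0.08]],[-1,[0.35,-0.5,-0.15],[0.07,-0.45,-0.13]],[-1,[0.5,-0.6,0],[0.09,-0.65,-0.17]],[-1,[0.65,-0.6,0.2],[0.11,-0.8,-0.2]],[-1,[0.8,-0.6,0.4],[0.12,-0.95,-0.23]],[-1,[0.9,-0.6,0.6],[0.12,-0.98,-0.23]],[-1,[0.95,-0.6,0.75],[0.12,-0.98,-0.23]],[-1,[0.95,-0.6,0.75],[0.12,-0.98,-0.23]]]'; python3 -c "
from h import *
s=sense();print(s['position'])
goal((.47,.15,.26),17,0)
goal((.46,.27,.26),17,0)"
```

```text
t: 31.75
position: [0.4926, 0.0143, 0.2651]
orientation: [0.609, 0.781, 0.098, -0.099]
ft_force: [-0.6, -1.0, -0.2]
finger_gap: 0.0851
[0.49256733 0.01428727 0.2651127 ]
shift [0.652 0.052 0.214] turn [ 0.05  -0.351 -0.064] | mm [130.5  10.4  42.7] deg [  2.3 -15.8  -2.9] tcp [0.47 0.15 0.26]
shift [1.223 0.147 0.379] turn [ 0.05  -0.351 -0.064] | mm [244.7  29.4  75.8] deg [  2.3 -15.8  -2.9] tcp [0.46 0.27 0.26]
```

```bash
python3 -m creep '[[-1,[0.25,0.03,0.07],[0.02,-0.17,-0.03]],[-1,[0.5,0.06,0.14],[0.05,-0.351,-0.064]],[-1,[0.75,0.09,0.22],[0.05,-0.351,-0.064]],[-1,[0.99,0.12,0.3],[0.05,-0.351,-0.064]],[-1,[0.99,0.12,0.3],[0.05,-0.351,-0.064]],[-1,[0.99,0.12,0.3],[0.05,-0.351,-0.064]]]'; python3 -c "
from h import *
s=shot('wrist','w16');print(s['position'],s['q'].round(2))"
```

```text
t: 32.5
position: [0.4691, 0.2167, 0.2623]
orientation: [0.598, 0.802, -0.001, 0.001]
ft_force: [0.0, -1.3, -0.1]
finger_gap: 0.0855
[0.46906708 0.21668211 0.26229761] [-0.51  0.31  0.04  1.73 -0.01  1.1  -0.18]
```

View pics/w16.png

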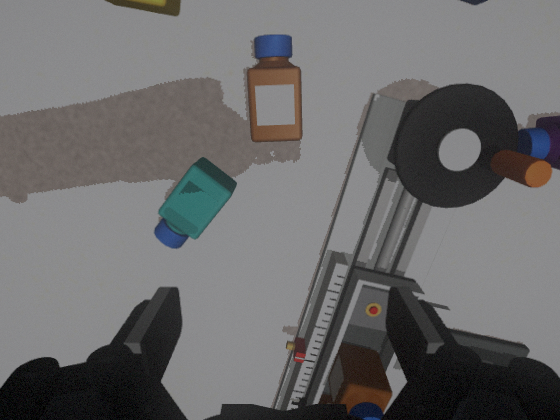

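```bash
python3 - <<'E'
from h import *
s=sense(); M=T(s)
def W(u,v,z): return px2w('wrist',u,v,z,s)[:2]
b=(W(250,142,.05)+W(302,139.5,.05))/2; c=W(273.5,35.5,.025); c2=W(276,141,.05)
ax=c-b; L=np.linalg.norm(ax); ax/=L; print("L",L,"yaw",np.degrees(np.arctan2(-ax[0],ax[1])),np.linalg.norm(W(250,142,.05)-W(302,139.5,.05)))
yaw=18.3; a=Rt(yaw)[:2,0]; n=Rt(yaw)[:2,1]
base=b+a*((L-.096)/2-.0003)-n*.0008
print("base",base); g=base+a*.051; print("g",g)
goal((g[0],g[1],.12),yaw,-30,True)
E
```

```text
L 0.09616056281925824 yaw 17.871686007653363 0.0503566670272377
base [0.45260627 0.24959091]
g [0.43659265 0.29801161]
shift [ 0.394 -0.039  0.792] turn [-0.009 -0.663 -0.038] | mm [ 78.8  -7.9 158.5] deg [ -0.4 -29.8  -1.7] tcp [0.4395 0.2891 0.1038]
```

```bash
python3 -m creep '[[-1,[0.1,-0.01,0.2],[0,-0.22,-0.01]],[-1,[0.2,-0.02,0.4],[0,-0.44,-0.02]],[-1,[0.3,-0.03,0.6],[0,-0.663,-0.03]],[-1,[0.394,-0.039,0.792],[-0.008,-0.663,-0.038]],[-1,[0.394,-0.039,0.792],[-0.008,-0.663,-0.038]],[-1,[0.394,-0.039,0.792],[-0.008,-0.663,-0.038]]]'; python3 -c "
from h import *
s=sense();print(s['q'].round(2))
goal((.4366,.298,.028),18.3,-30,True)"
```

```text
t: 33.3
position: [0.4408, 0.289, 0.1063]
orientation: [0.567, 0.782, -0.151, 0.21]
ft_force: [0.7, -0.5, -0.1]
finger_gap: 0.0855
[-1.    0.65  0.13  1.78  0.42  1.05 -0.84]
shift [ 0.238 -0.007  0.408] turn [ 0.001 -0.    -0.004] | mm [47.6 -1.3 81.6] deg [ 0.1 -0.  -0.2] tcp [0.4395 0.2891 0.0118]
```

```bash
python3 -m creep '[[-1,[0.06,-0.002,0.1],[0,0,0]],[-1,[0.12,-0.003,0.2],[0,0,0]],[-1,[0.175,-0.007,0.3],[0,0,0]],[-1,[0.175,-0.007,0.3],[0,0,0]],[-1,[0.175,-0.007,0.3],[0,0,0]]]'; python3 -c "
from h import *
s=shot('wrist','w17');print(s['q'].round(2))
goal((.4366,.298,.028),18.3,-30,True)"
```

```text
t: 33.92
position: [0.4389, 0.2908, 0.0371]
orientation: [0.566, 0.783, -0.15, 0.21]
ft_force: [-0.6, -0.2, 0.4]
finger_gap: 0.0851
[-1.    0.75  0.14  1.83  0.44  0.91 -0.9 ]
shift [0.053 0.001 0.114] turn [ 0.004 -0.003 -0.001] | mm [10.6  0.1 22.9] deg [ 0.2 -0.1 -0.1] tcp [0.4395 0.2891 0.0118]
```

View pics/w17.png

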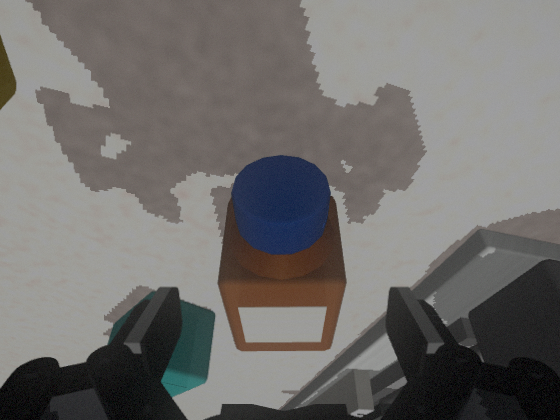

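```bash
python3 -m creep '[[-1,[0.03,0,0.06],[0,0,0]],[-1,[0.055,0,0.114],[0,0,0]],[-1,[0.055,0,0.114],[0,0,0]],[-1,[0.055,0,0.114],[0,0,0]]]'; python3 -m creep '[[0,[0,0,0],[0,0,0]],[1,[0,0,0],[0,0,0]],[1,[0,0,0],[0,0,0]],[1,[0,0,0],[0,0,0]],[1,[0,0,0],[0,0,0]],[1,[0,0,0],[0,0,0]]]' 45; python3 -c "
from h import *
s=sense();print(s['ft_force'],s['finger_gap'],s['position'],s['q'].round(2))
b=np.array([.4526,.2496]); d=s['position'][:2]-b
ax=Rt(18.3)[:2,0]; print('along',d@ax,'below axis',.025-s['position'][2])
goal((.4366,.298,.25),18.3,-30,True)"
```

```text
t: 34.48
position: [0.4378, 0.2896, 0.0095]
orientation: [0.565, 0.784, -0.151, 0.21]
ft_force: [0.8, -0.7, -0.1]
finger_gap: 0.0855
t: 35.22
position: [0.4381, 0.29, 0.0101]
orientation: [0.565, 0.784, -0.15, 0.21]
ft_force: [-0.9, 1.1, 5.4]
finger_gap: 0.0497
[-0.94481915  1.05733338  5.44160117] 0.04966296603466256 [0.43806554 0.28997085 0.0100995 ] [-1.01  0.79  0.14  1.84  0.45  0.86 -0.93]
along 0.04289282412343568 below axis 0.014900499533897577
shift [-0.563  0.007 -0.966] turn [ 0.003 -0.002  0.002] | mm [-112.6    1.4 -193.3] deg [ 0.1 -0.1  0.1] tcp [0.4395 0.2891 0.2338]
```

```bash
python3 -m creep '[[1,[-0.03,0,-0.05],[0,0,0]],[1,[-0.09,0,-0.15],[0,0,0]],[1,[-0.18,0,-0.3],[0,0,0]],[1,[-0.27,0,-0.45],[0,0,0]],[1,[-0.36,0,-0.6],[0,0,0]],[1,[-0.45,0,-0.75],[0,0,0]],[1,[-0.56,0,-0.94],[0,0,0]],[1,[-0.56,0,-0.94],[0,0,0]],[1,[-0.56,0,-0.94],[0,0,0]]]'; python3 -c "
from h import *
s=sense();print(s['q'].round(2),s['ft_force'],s['finger_gap'],s['position'])
goal((.47,.12,.25),10,0,True)"
```

```text
t: 36.35
position: [0.4383, 0.2862, 0.228]
orientation: [0.565, 0.784, -0.151, 0.209]
ft_force: [-0.0, 0.1, -2.7]
finger_gap: 0.0496
[-0.99  0.5   0.12  1.66  0.39  1.29 -0.72] [-0.0258513   0.12445337 -2.65745107] 0.049595448214386495 [0.43826005 0.28616557 0.22800269]
shift [-0.735 -0.112  0.404] turn [0.048 0.664 0.183] | mm [-147.   -22.4   80.8] deg [ 2.2 29.9  8.2] tcp [0.47   0.12   0.2313]
```

```bash
python3 -m creep '[[1,[-0.2,-0.03,0.1],[0.01,0.18,0.05]],[1,[-0.4,-0.06,0.22],[0.03,0.36,0.1]],[1,[-0.6,-0.09,0.33],[0.04,0.54,0.15]],[1,[-0.735,-0.112,0.404],[0.048,0.664,0.183]],[1,[-0.735,-0.112,0.404],[0.048,0.664,0.183]],[1,[-0.735,-0.112,0.404],[0.048,0.664,0.183]]]'; python3 -c "
from h import *
s=sense();print(s['q'].round(2),s['finger_gap'],s['position'])
goal((.50,-.07,.26),6,15,True)"
```

```text
t: 37.1
position: [0.4697, 0.1203, 0.2307]
orientation: [0.643, 0.766, -0.001, -0.0]
ft_force: [-0.6, 0.5, -3.0]
finger_gap: 0.0494
[-0.38  0.29  0.1   1.86 -0.03  1.   -0.09] 0.04936186123323918 [0.46973594 0.12026036 0.23066107]
shift [-0.939 -0.014 -0.056] turn [-0.014  0.333  0.088] | mm [-187.8   -2.9  -11.3] deg [-0.6 15.   4. ] tcp [ 0.4995 -0.0652  0.2419]
```

```bash
python3 -m creep '[[1,[-0.23,0,-0.01],[0,0.1,0.03]],[1,[-0.46,-0.01,-0.03],[0,0.2,0.05]],[1,[-0.7,-0.01,-0.04],[-0.01,0.3,0.08]],[1,[-0.939,-0.014,-0.056],[-0.014,0.333,0.088]],[1,[-0.939,-0.014,-0.056],[-0.014,0.333,0.088]],[1,[-0.939,-0.014,-0.056],[-0.014,0.333,0.088]]]'; python3 -c "
from h import *
s=sense();print(s['q'].round(2),s['finger_gap'],s['position'])
goal((.56,-.2,.25),2.5,50,False)"
```

```text
t: 37.85
position: [0.5003, -0.0627, 0.242]
orientation: [0.662, 0.738, 0.088, -0.097]
ft_force: [-0.7, 0.0, -2.4]
finger_gap: 0.0497
[ 0.15  0.37  0.14  1.75 -0.32  1.15  0.54] 0.049722505639944084 [ 0.50034035 -0.06266535  0.24203349]
shift [-0.68   0.222 -0.224] turn [-0.044  0.776  0.071] | mm [-136.    44.4  -44.9] deg [-2.  34.9  3.2] tcp [ 0.56 -0.2   0.25]
```

```bash
python3 -m creep '[[1,[-0.15,0.05,-0.05],[-0.01,0.19,0.02]],[1,[-0.3,0.1,-0.1],[-0.02,0.38,0.04]],[1,[-0.45,0.15,-0.15],[-0.03,0.57,0.05]],[1,[-0.6,0.2,-0.2],[-0.04,0.7,0.06]],[1,[-0.68,0.222,-0.224],[-0.044,0.776,0.071]],[1,[-0.68,0.222,-0.224],[-0.044,0.776,0.071]],[1,[-0.68,0.222,-0.224],[-0.044,0.776,0.071]]]'; python3 -c "
from h import *
s=sense();print(s['q'].round(2),s['finger_gap'],s['position'])
goal((.622,-.1955,.25),2.5,60,False)"
```

```text
t: 38.72
position: [0.5603, -0.1999, 0.2512]
orientation: [0.626, 0.655, 0.293, -0.305]
ft_force: [-0.3, -0.7, -2.0]
finger_gap: 0.0496
[ 0.63  0.77  0.06  1.27 -0.66  1.73  0.85] 0.049634335522173154 [ 0.56026165 -0.19990875  0.2512124 ]
shift [0.    0.309 0.011] turn [0.001 0.223 0.003] | mm [ 0.  61.9  2.1] deg [ 0.  10.   0.1] tcp [ 0.622  -0.1955  0.25  ]
```

```bash
python3 -m creep '[[1,[0,0.15,0],[0,0.1,0]],[1,[0,0.309,0.011],[0,0.223,0]],[1,[0,0.309,0.011],[0,0.223,0]],[1,[0,0.309,0.011],[0,0.223,0]]]'; python3 -c "
from h import *
goal((.622,-.1955,.15),2.5,60)"
```

```text
t: 39.22
position: [0.6213, -0.197, 0.2507]
orientation: [0.599, 0.626, 0.346, -0.36]
ft_force: [-0.1, 0.1, -2.2]
finger_gap: 0.0492
shift [-0.432  0.003  0.258] turn [0.003 0.002 0.003] | mm [-86.4   0.5  51.7] deg [0.1 0.1 0.1] tcp [ 0.622  -0.1955  0.15  ]
```

```bash
python3 -m creep '[[1,[-0.11,0,0.065],[0,0,0]],[1,[-0.22,0,0.13],[0,0,0]],[1,[-0.33,0.002,0.195],[0,0,0]],[1,[-0.432,0.003,0.258],[0,0,0]],[1,[-0.432,0.003,0.258],[0,0,0]],[1,[-0.432,0.003,0.258],[0,0,0]]]'; python3 -c "
from h import *
s=shot('top','t18',(220,150,170,100),4.5);shot('scene','s18',(160,120,150,120),5);print(s['q'].round(2))
goal((.622,-.1955,.094),2.5,60)"
```

```text
t: 39.98
position: [0.6223, -0.197, 0.1496]
orientation: [0.599, 0.625, 0.347, -0.36]
ft_force: [0.2, 0.3, -2.3]
finger_gap: 0.0496
[ 0.64  1.03  0.01  1.13 -0.76  1.75  0.87]
shift [-0.239 -0.003  0.148] turn [0.006 0.001 0.002] | mm [-47.9  -0.6  29.7] deg [0.3 0.1 0.1] tcp [ 0.622  -0.1955  0.094 ]
```

View pics/t18.png

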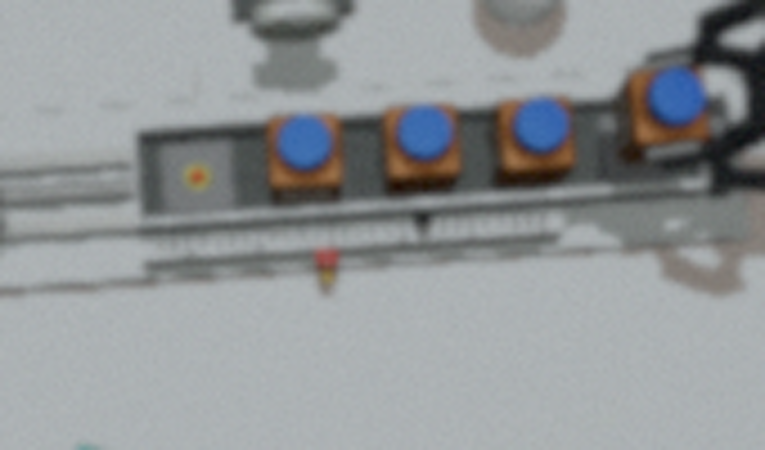

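View pics/s18.png

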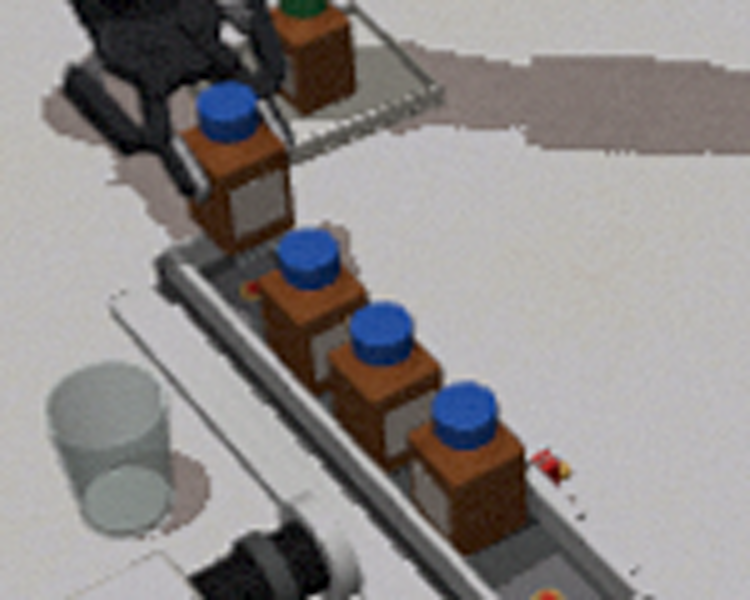

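```bash
python3 -c "
from h import *
print(px2w('top',370.4,171.6,.2027),px2w('top',220+541/4.5,150+125/4.5,.146))"; python3 -m creep '[[1,[-0.05,0,0.03],[0,0,0]],[1,[-0.1,0,0.06],[0,0,0]],[1,[-0.15,-0.003,0.09],[0,0,0]],[1,[-0.19,-0.003,0.115],[0,0,0]],[1,[-0.22,-0.003,0.135],[0,0,0]],[1,[-0.237,-0.003,0.147],[0,0,0]],[1,[-0.237,-0.003,0.147],[0,0,0]]]'; python3 -c "
from h import *
print(sense()['ft_force'])"
```

```text
[ 0.61852054 -0.21172658  0.2027    ] [ 0.61600333 -0.13229402  0.146     ]
t: 40.95
position: [0.6216, -0.1952, 0.0936]
orientation: [0.599, 0.625, 0.347, -0.36]
ft_force: [-0.4, 0.8, -2.1]
finger_gap: 0.0496
[-0.37438008  0.77680251 -2.07254971]
```

```bash
python3 -m creep '[[1,[-0.008,0,0.005],[0,0,0]],[1,[-0.013,0,0.0075],[0,0,0]],[1,[-0.013,0,0.0075],[0,0,0]]]'; python3 -c "
from h import *
print(sense()['ft_force'],sense()['position'])"
```

```text
t: 41.32
position: [0.6217, -0.1953, 0.093]
orientation: [0.599, 0.625, 0.348, -0.36]
ft_force: [-1.3, -3.1, 8.4]
finger_gap: 0.0494
[-1.33427116 -3.09470404  8.39905038] [ 0.62165882 -0.19530097  0.09299479]
```

```bash
python3 -m creep '[[0,[0.003,0,-0.002],[0,0,0]],[-0.5,[0.005,0,-0.003],[0,0,0]],[-0.8,[0.005,0,-0.003],[0,0,0]],[-0.8,[0.005,0,-0.003],[0,0,0]],[-0.8,[-0.01,0,-0.06],[0,0,0]],[-0.8,[-0.05,0,-0.2],[0,0,0]],[-0.8,[-0.1,0,-0.4],[0,0,0]],[-0.8,[0,0,-0.6],[0,0,0]],[-0.8,[0.15,-0.1,-0.6],[0,0,0]],[-0.8,[0.15,-0.1,-0.6],[0,0,0]]]'; python3 -c "
from h import *
s=shot('wrist','w19');shot('top','t19',(140,140,260,150),3)
shot('scene','s19',(150,100,220,200),3)
goal((.47,-.07,.28),2.5,15)"
```

```text
t: 42.58
position: [0.6045, -0.2863, 0.179]
orientation: [0.6, 0.626, 0.347, -0.358]
ft_force: [1.1, 0.2, 0.6]
finger_gap: 0.0769
shift [ 1.003 -0.63   0.693] turn [ 0.004 -1.    -0.003] | mm [ 200.6 -126.1  138.6] deg [  0.2 -45.   -0.1] tcp [ 0.47 -0.07  0.28]
```

View pics/w19.png

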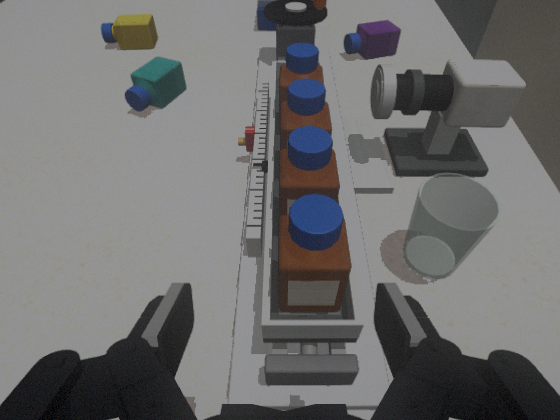

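View pics/t19.png

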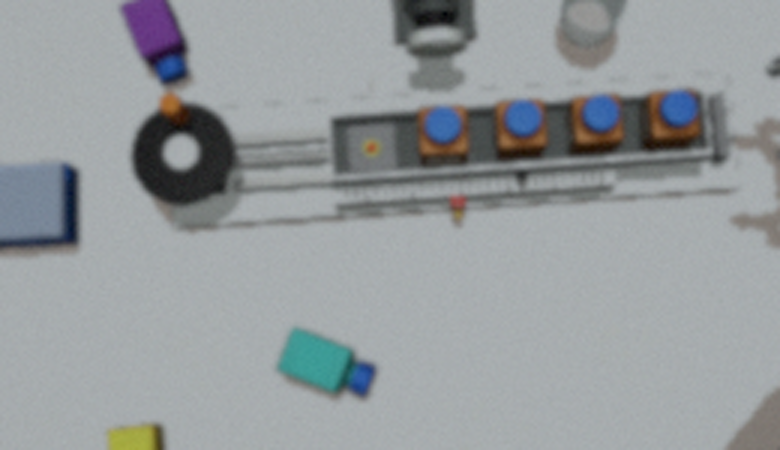

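View pics/s19.png

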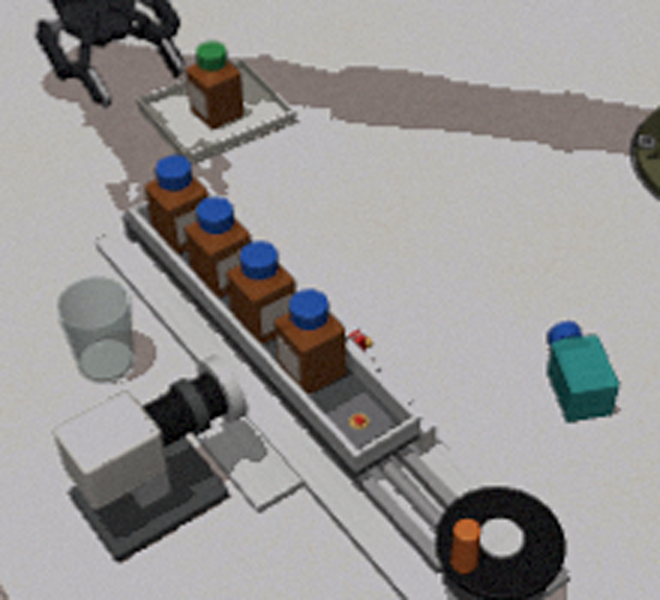

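```bash
python3 -m creep '[[-1,[0.2,-0.12,-0.1],[0,-0.2,0]],[-1,[0.4,-0.3,-0.05],[0,-0.4,0]],[-1,[0.6,-0.45,0.1],[0,-0.6,0]],[-1,[0.75,-0.55,0.3],[0,-0.8,0]],[-1,[0.9,-0.63,0.5],[0,-0.99,0]],[-1,[0.99,-0.63,0.69],[0,-0.99,0]],[-1,[0.99,-0.63,0.69],[0,-0.99,0]],[-1,[0.99,-0.63,0.69],[0,-0.99,0]]]'; python3 -c "
from h import *
goal((.5,.12,.3),2.5,0);goal((.6,.19,.3),2.5,0)"
```

```text
t: 43.72
position: [0.4704, -0.0723, 0.2781]
orientation: [0.686, 0.715, 0.093, -0.096]
ft_force: [-0.1, -0.5, -0.6]
finger_gap: 0.0856
shift [0.949 0.187 0.149] turn [ 0.002 -0.343 -0.004] | mm [189.9  37.4  29.7] deg [  0.1 -15.4  -0.2] tcp [0.5  0.12 0.3 ]
shift [1.267 0.701 0.237] turn [ 0.002 -0.343 -0.004] | mm [253.4 140.1  47.4] deg [  0.1 -15.4  -0.2] tcp [0.6  0.19 0.3 ]
```

View pics/t19_full.png

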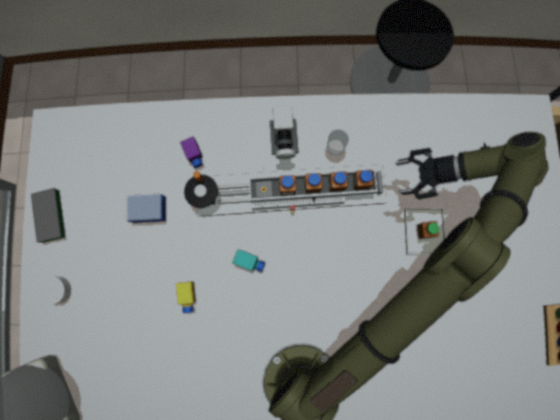

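```bash
python3 -m creep '[[-1,[0.1,0.13,0.04],[0,-0.17,0]],[-1,[0.2,0.3,0.14],[0,-0.343,0]],[-1,[0.3,0.37,0.2],[0,-0.343,0]],[-1,[0.3,0.4,0.2],[0,-0.343,0]],[-1,[0.3,0.4,0.2],[0,-0.343,0]]]'; python3 -c "
from h import *
s=shot('wrist','w20');print(s['position'])
im=cv2.imread('pics/w20.png');print(w2px('wrist',[(.572,-.058,.05),(.55,.012,.076)],s))
goal((.5,.12,.3),2.5,0);goal((.6,.19,.3),2.5,0)"
```

```text
t: 44.35
position: [0.5476, -0.0025, 0.2556]
orientation: [0.694, 0.72, -0.0, 0.001]
ft_force: [0.8, -0.4, 0.5]
finger_gap: 0.0853
[ 0.54761257 -0.00253007  0.25559375]
[[303.51517241 233.73607201]
 [284.95406906 171.64468092]]
shift [ 0.622 -0.214 -0.221] turn [ 0.002  0.001 -0.009] | mm [124.3 -42.7 -44.3] deg [ 0.1  0.1 -0.4] tcp [0.5  0.12 0.3 ]
shift [ 0.953  0.299 -0.221] turn [ 0.002  0.001 -0.009] | mm [190.6  59.8 -44.2] deg [ 0.1  0.1 -0.4] tcp [0.6  0.19 0.3 ]
```

View pics/w20.png

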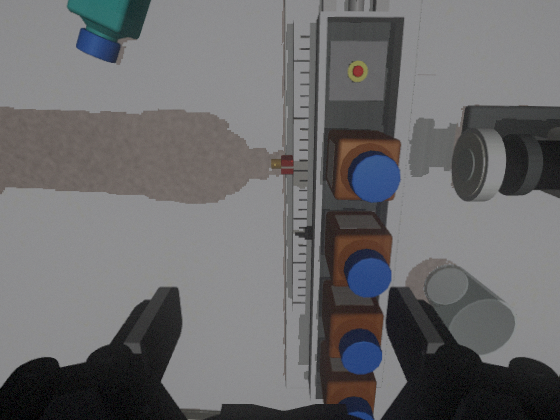

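```bash
python3 - <<'E'
from h import *
im=cv2.imread('pics/w20_full.png'); cv2.imwrite('pics/w20c.png',cv2.resize(im[100:300,250:350],None,fx=6,fy=3,interpolation=cv2.INTER_CUBIC))
cv2.imwrite('pics/w20d.png',cv2.resize(im[145:255,260:330],None,fx=8,fy=5.4,interpolation=cv2.INTER_CUBIC))
E
```

```text
(no output)
```

View pics/w20d.png

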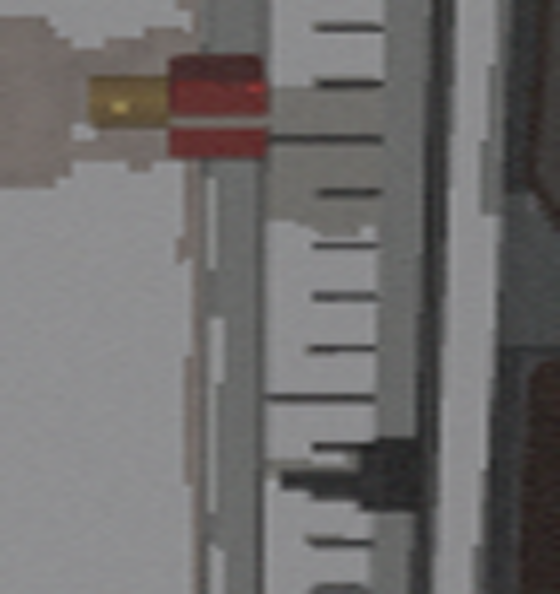

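```bash
python3 - <<'E'
from h import *
a=cv2.imread('pics/w16_full.png')[330:370,275:325]; b=cv2.imread('pics/w12_full.png')[105:150,370:430]
cv2.imwrite('pics/cmp.png',np.hstack([cv2.resize(a,(400,400),interpolation=cv2.INTER_CUBIC),cv2.resize(b,(400,400),interpolation=cv2.INTER_CUBIC)]))
E
```

```text
(no output)
```

View pics/cmp.png

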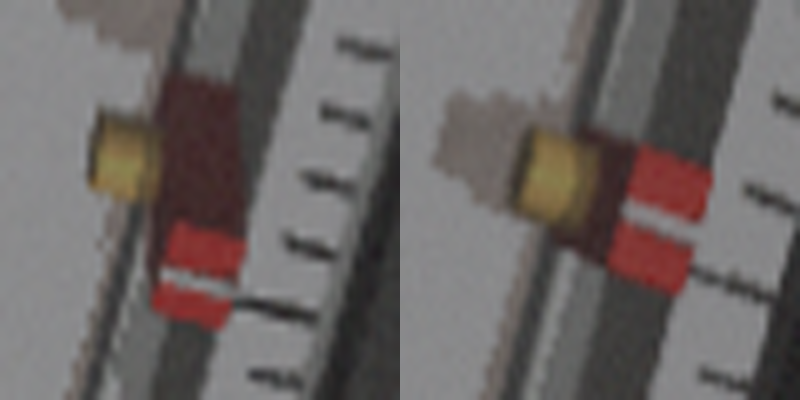

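```bash
python3 - <<'E'
from h import *
c=calibration('wrist');K=np.array(c['K']);D=np.array(c['distortion'],float);TC=np.array(c['T_tool_cam'])
obs=[('w16',299.75,358.1),('w12',408.5,129.5),('w20',286.9,167.6)]
A=[];B=[]
for n,u,v in obs:
    P=np.load(f'pics/{n}_pose.npy')@TC; p=cv2.undistortPoints(np.array([[[u,v]]],float),K,D)[0,0]
    d=P[:3,:3]@np.array([*p,1]); d/=np.linalg.norm(d); Q=np.eye(3)-np.outer(d,d); A.append(Q);B.append(Q@P[:3,3])
X=np.linalg.lstsq(np.vstack(A),np.hstack(B),rcond=None)[0];print(X)
s=sense()
for z in (.06,.066,.07,.076): print(z,px2w('wrist',286.9,167.6,z,s).round(4))
p=px2w('wrist',295.6,234.3,.05,s);print('pointer',p)
ly=np.array([-.043,.999]); 
for z in (.06,.066,.07,.076): print((px2w('wrist',286.9,167.6,z,s)-p)[:2]@ly)
E
```

```text
[0.55204622 0.01093672 0.05005125]
0.06 [0.5516 0.0123 0.06  ]
0.066 [0.5515 0.0135 0.066 ]
0.07 [0.5514 0.0143 0.07  ]
0.076 [0.5513 0.0155 0.076 ]
pointer [ 0.56356335 -0.05920544  0.05      ]
0.07190814488567064
0.07313846252851176
0.07395867429040584
0.07518899193324696
```

```bash
python3 -m creep '[[-1,[0.25,0.08,-0.1],[0,0,0]],[-1,[0.5,0.16,-0.2],[0,0,0]],[-1,[0.75,0.24,-0.22],[0,0,0]],[-1,[0.99,0.3,-0.22],[0,0,0]],[-1,[0.99,0.3,-0.22],[0,0,0]],[-1,[0.99,0.3,-0.22],[0,0,0]]]'; python3 -c "
from h import *
s=shot('wrist','w21');print(s['position'])
print(w2px('wrist',[(.6,.2945,.098),(.64,.294,.146)],s))"
```

```text
t: 45.15
position: [0.5994, 0.1978, 0.3004]
orientation: [0.694, 0.72, 0.0, 0.001]
ft_force: [1.0, -0.5, 0.6]
finger_gap: 0.0853
[0.59939342 0.19780639 0.30041443]
[[286.17357798  75.58032025]
 [338.74264674  76.12812666]]
```

View pics/w21.png

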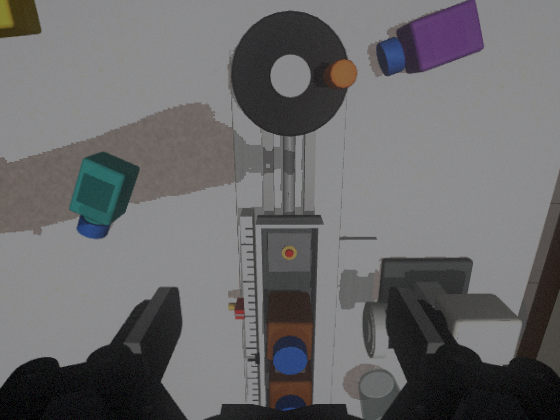

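```bash
python3 -c "
from h import *
s=sense()
print(px2w('wrist',290.5,74.7,.096,s),px2w('wrist',343,73,.147,s),px2w('wrist',290,253,.054,s))
a=px2w('wrist',290.5,74.7,.098,s);b=px2w('wrist',343,73,.146,s);print((b-a)[:2],np.linalg.norm((b-a)[:2]))
goal((.6405,.2945,.2),2.5,0)"
```

```text
[0.60406013 0.29505    0.096     ] [0.64314005 0.29590271 0.147     ] [0.61275565 0.10049968 0.054     ]
[0.03927275 0.00097717] 0.03928490805977444
shift [0.478 0.222 0.503] turn [ 0.003  0.001 -0.009] | mm [ 95.7  44.3 100.6] deg [ 0.1  0.1 -0.4] tcp [0.6405 0.2945 0.2   ]
```

```bash
python3 -m creep '[[-1,[0.24,0.11,0.1],[0,0,0]],[-1,[0.483,0.229,0.2],[0,0,0]],[-1,[0.483,0.229,0.4],[0,0,0]],[-1,[0.483,0.229,0.503],[0,0,0]],[-1,[0.483,0.229,0.503],[0,0,0]],[-1,[0.483,0.229,0.503],[0,0,0]]]' 25; python3 -c "
from h import *
s=shot('wrist','w22');print(s['position'])
print(w2px('wrist',[(.642,.2955,.146)],s))
goal((.642,.2955,.112),2.5,0)"
```

```text
t: 45.95
position: [0.6421, 0.2974, 0.2016]
orientation: [0.693, 0.721, 0.002, 0.001]
ft_force: [0.7, 0.3, 0.6]
finger_gap: 0.0853
[0.64211635 0.29744595 0.2015563 ]
[[280.38094001 243.47492875]]
shift [-0.012 -0.003  0.449] turn [ 0.006 -0.001 -0.006] | mm [-2.4 -0.7 89.8] deg [ 0.3 -0.1 -0.3] tcp [0.642  0.2955 0.112 ]
```

View pics/w22.png

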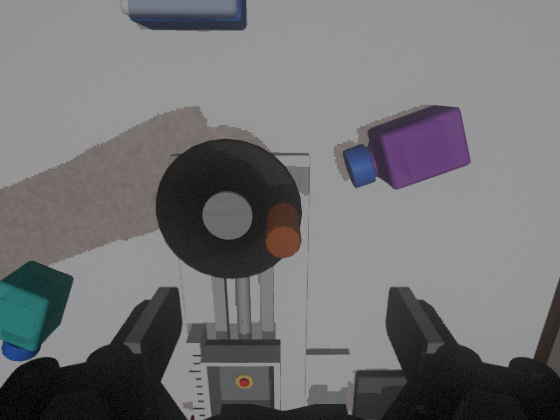

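```bash
python3 -m creep '[[-1,[-0.006,0,0.15],[0,0,0]],[-1,[-0.006,0,0.3],[0,0,0]],[-1,[-0.006,0,0.4],[0,0,0]],[-1,[-0.006,0.002,0.449],[0,0,0]],[-1,[-0.006,0.002,0.449],[0,0,0]]]' 25; python3 -c "
from h import *
s=shot('wrist','w23');print(s['position'],s['ft_force'])"
```

```text
t: 46.62
position: [0.6421, 0.2974, 0.1106]
orientation: [0.693, 0.721, 0.001, 0.001]
ft_force: [0.3, 0.4, 0.1]
finger_gap: 0.0856
[0.64207269 0.29741411 0.11059064] [0.32179111 0.41411958 0.10573377]
```

View pics/w23.png

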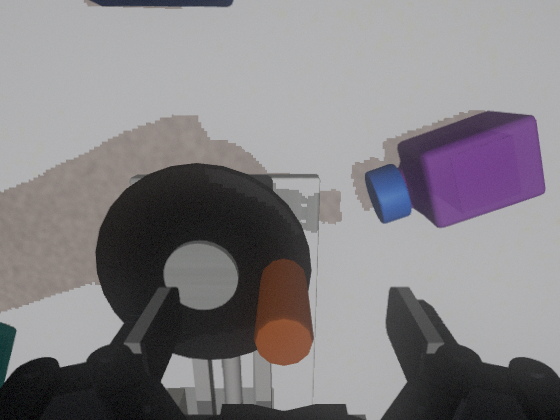

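```bash
python3 -c "
from h import *
s=sense();print(w2px('wrist',[(.6421,.2974,.146),(.6421,.2924,.146)],s), px2w('wrist',284,337,.146,s))
im=cv2.imread('pics/w23_full.png');cv2.imwrite('pics/w23c.png',cv2.resize(im[240:380,220:350],None,fx=4,fy=4))"
```

```text
[[279.09762381 339.21209488]
 [278.59971859 350.59000618]] [0.64381824 0.29842125 0.146     ]
```

View pics/w23c.png

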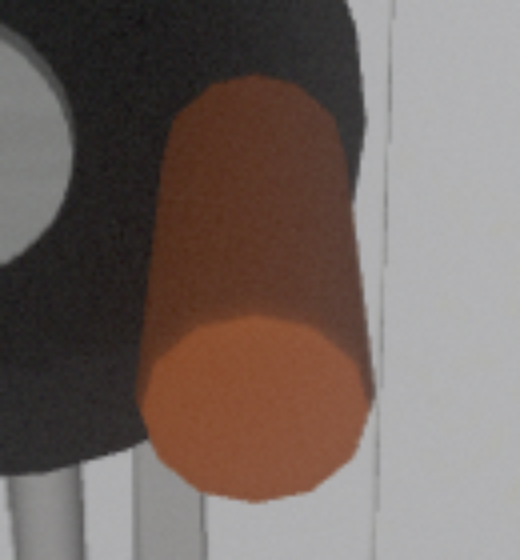

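```bash
python3 -m creep '[[0,[-0.006,0.004,0],[0,0,0]],[1,[-0.006,0.004,0],[0,0,0]],[1,[-0.006,0.004,0],[0,0,0]],[1,[-0.006,0.004,0],[0,0,0]],[1,[-0.006,0.004,0],[0,0,0]],[1,[-0.006,0.004,0],[0,0,0]]]' 25; python3 -c "
from h import *
s=sense();print(s['position'],s['ft_force'],s['finger_gap'])
M=T(s)
c=np.array([.6028,.2950,0]); p=s['position']; r=(p-c)[:2]; print(np.linalg.norm(r),np.degrees(np.arctan2(r[1],r[0])))
th0=np.arctan2(r[1],r[0])
for k in range(1,21):
    th=th0-np.radians(18*k); d=np.array([.04*(np.cos(th)-np.cos(th0)),.04*(np.sin(th)-np.sin(th0)),0]); print(k,(M[:3,:3].T@d/.2).round(3))"
```

```text
t: 47.42
position: [0.6422, 0.2964, 0.1104]
orientation: [0.693, 0.721, 0.001, 0.0]
ft_force: [-3.8, -1.5, 5.5]
finger_gap: 0.0212
[0.64217624 0.29638885 0.11041175] [-3.78130137 -1.54455186  5.50385611] 0.021246497619392606
0.03940072246585368 2.0200623567299183
1 [-0.062 -0.01  -0.   ]
2 [-0.117 -0.039 -0.   ]
3 [-0.161 -0.083 -0.   ]
4 [-0.189 -0.139 -0.   ]
5 [-0.199 -0.201 -0.   ]
6 [-0.189 -0.263 -0.   ]
7 [-0.16  -0.318 -0.001]
8 [-0.116 -0.362 -0.001]
9 [-0.06  -0.391 -0.001]
10 [ 0.002 -0.4   -0.001]
11 [ 0.064 -0.39  -0.001]
12 [ 0.119 -0.361 -0.001]
13 [ 0.163 -0.317 -0.   ]
14 [ 0.192 -0.261 -0.   ]
15 [ 0.201 -0.199 -0.   ]
16 [ 0.191 -0.137 -0.   ]
17 [ 0.162 -0.082 -0.   ]
18 [ 0.118 -0.038 -0.   ]
19 [ 0.062 -0.009 -0.   ]
20 [0. 0. 0.]
```

```bash
python3 -m creep '[[1,[-0.03,-0.002,0],[0,0,0]],[1,[-0.062,-0.01,0],[0,0,0]],[1,[-0.09,-0.022,0],[0,0,0]],[1,[-0.117,-0.039,0],[0,0,0]],[1,[-0.14,-0.06,0],[0,0,0]],[1,[-0.161,-0.083,0],[0,0,0]],[1,[-0.176,-0.11,0],[0,0,0]],[1,[-0.189,-0.139,0],[0,0,0]],[1,[-0.199,-0.201,0],[0,0,0]],[1,[-0.199,-0.201,0],[0,0,0]]]'; python3 -c "
from h import *
s=shot('wrist','w24');print(s['position'],s['ft_force'],s['finger_gap'])"
```

```text
t: 48.68
position: [0.6033, 0.2546, 0.1104]
orientation: [0.693, 0.721, 0.001, 0.001]
ft_force: [-1.9, 3.6, 6.8]
finger_gap: 0.0212
[0.60329595 0.25463193 0.11040738] [-1.9102113   3.55049956  6.78339809] 0.021185415568176585
```

View pics/w24.png

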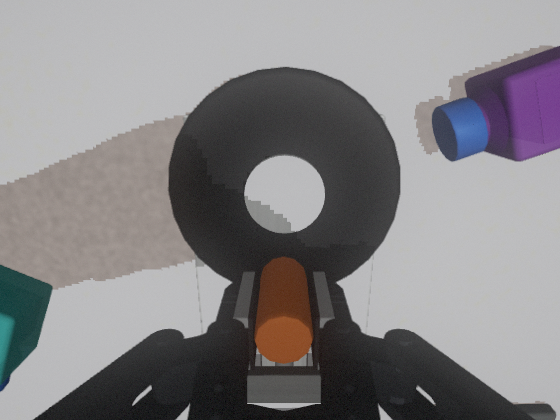

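```bash
python3 -m creep '[[1,[0.010,-0.062,0],[0,0,0]],[1,[0.039,-0.117,0],[0,0,0]],[1,[0.083,-0.161,0],[0,0,0]],[1,[0.139,-0.190,0],[0,0,0]],[1,[0.201,-0.199,0],[0,0,0]],[1,[0.263,-0.189,0],[0,0,0]],[1,[0.318,-0.160,0],[0,0,0]],[1,[0.362,-0.116,0],[0,0,0]],[1,[0.391,-0.060,0],[0,0,0]],[1,[0.4,0.002,0],[0,0,0]],[1,[0.39,0.064,0],[0,0,0]],[1,[0.361,0.119,0],[0,0,0]],[1,[0.317,0.163,0],[0,0,0]],[1,[0.261,0.192,0],[0,0,0]],[1,[0.199,0.201,0],[0,0,0]],[1,[0.137,0.191,0],[0,0,0]],[1,[0.082,0.162,0],[0,0,0]],[1,[0.038,0.118,0],[0,0,0]],[1,[0.010,0.062,0],[0,0,0]],[1,[0,0,0],[0,0,0]]]'; python3 -c "
from h import *
s=sense();print(s['position'],s['ft_force'],s['finger_gap'],s['q'].round(2))
shot('scene','s25',(170,120,200,200),3)"
```

```text
t: 51.22
position: [0.6043, 0.2547, 0.1104]
orientation: [0.693, 0.721, 0.002, 0.001]
ft_force: [3.1, 5.1, 3.9]
finger_gap: 0.0213
[0.60432067 0.25468175 0.11043037] [3.12740918 5.11053305 3.88628781] 0.02131123532615556 [-0.48  0.66  0.07  1.57 -0.05  0.91 -0.35]
```

View pics/s25.png

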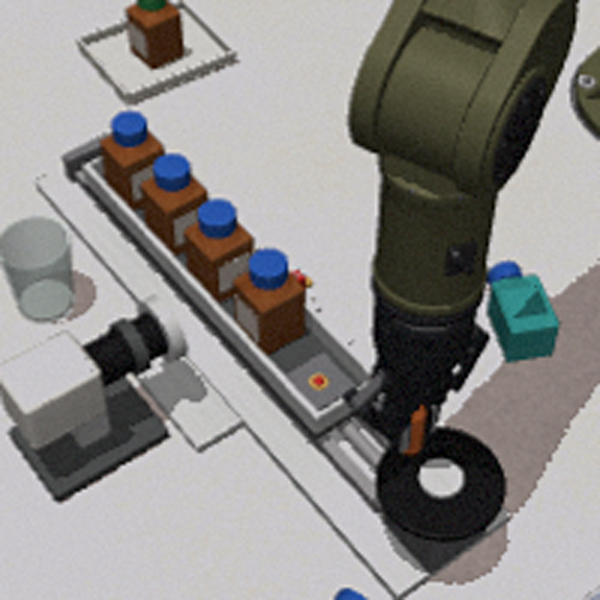

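```bash
python3 -m creep '[[1,[0.010,-0.062,0],[0,0,0]],[1,[0.039,-0.117,0],[0,0,0]],[1,[0.083,-0.161,0],[0,0,0]],[1,[0.139,-0.190,0],[0,0,0]],[1,[0.201,-0.199,0],[0,0,0]],[1,[0.263,-0.189,0],[0,0,0]],[1,[0.318,-0.160,0],[0,0,0]],[1,[0.362,-0.116,0],[0,0,0]],[1,[0.391,-0.060,0],[0,0,0]],[1,[0.4,0.002,0],[0,0,0]],[1,[0.39,0.064,0],[0,0,0]],[1,[0.361,0.119,0],[0,0,0]],[1,[0.317,0.163,0],[0,0,0]],[1,[0.261,0.192,0],[0,0,0]],[1,[0.199,0.201,0],[0,0,0]],[1,[0.137,0.191,0],[0,0,0]],[1,[0.082,0.162,0],[0,0,0]],[1,[0.038,0.118,0],[0,0,0]],[1,[0.010,0.062,0],[0,0,0]],[1,[0,0,0],[0,0,0]]]'; python3 -c "
from h import *
s=sense();print(s['position'],s['ft_force'],s['finger_gap'])
shot('top','t26',(240,150,110,80),7)"
```

```text
t: 53.78
position: [0.6043, 0.2546, 0.1104]
orientation: [0.693, 0.721, 0.001, 0.001]
ft_force: [2.4, 4.8, 5.6]
finger_gap: 0.021
[0.60431207 0.2546364  0.11039242] [2.42129921 4.77405654 5.62156303] 0.020994499404956783
```

View pics/t26.png

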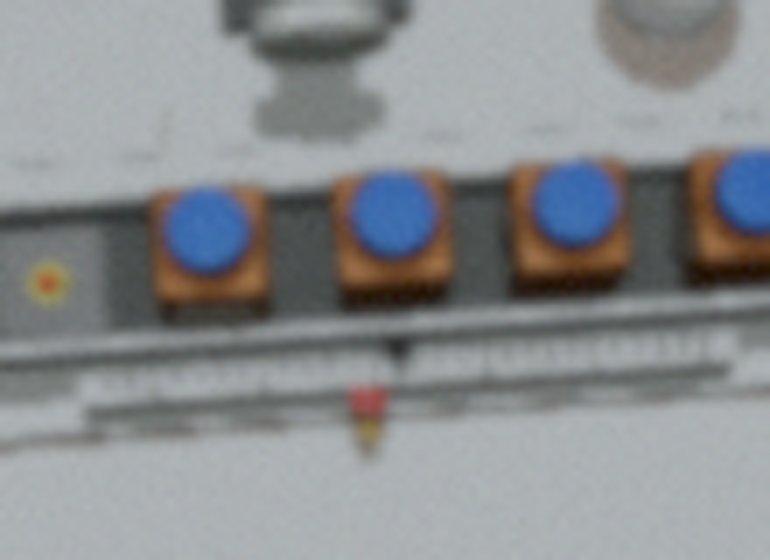

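```bash
python3 -m creep '[[1,[0.010,-0.062,0],[0,0,0]],[1,[0.039,-0.117,0],[0,0,0]],[1,[0.083,-0.161,0],[0,0,0]],[1,[0.139,-0.190,0],[0,0,0]],[1,[0.201,-0.199,0],[0,0,0]],[1,[0.263,-0.189,0],[0,0,0]],[1,[0.318,-0.160,0],[0,0,0]],[1,[0.362,-0.116,0],[0,0,0]],[1,[0.391,-0.060,0],[0,0,0]],[1,[0.4,0.002,0],[0,0,0]],[1,[0.39,0.064,0],[0,0,0]],[1,[0.361,0.119,0],[0,0,0]],[1,[0.317,0.163,0],[0,0,0]],[1,[0.317,0.163,0],[0,0,0]],[1,[0.317,0.163,0],[0,0,0]]]'; python3 -m creep '[[0.3,[0,0,0],[0,0,0]],[-0.3,[0,0,0],[0,0,0]],[-0.3,[0,0,0],[0,0,0]],[-0.3,[0,0,-0.2],[0,0,0]],[-0.3,[0,0,-0.45],[0,0,0]],[-0.3,[0,0,-0.7],[0,0,0]],[-0.3,[0,0,-0.7],[0,0,0]]]'; python3 -c "
from h import *
shot('top','t27',(240,150,110,80),7);s=sense();print(s['position'],s['ft_force'])
goal((.55,-.02,.26),2.5,0)"
```

```text
t: 55.7
position: [0.6348, 0.3178, 0.1104]
orientation: [0.693, 0.721, 0.001, 0.002]
ft_force: [2.3, -0.2, 6.9]
finger_gap: 0.0218
t: 56.58
position: [0.6355, 0.3203, 0.2551]
orientation: [0.693, 0.721, 0.005, 0.002]
ft_force: [0.3, 0.8, -1.4]
finger_gap: 0.0553
[0.63438823 0.31985095 0.25209678] [ 0.32174087  0.11122599 -0.42832754]
shift [-1.681 -0.49  -0.045] turn [ 0.007 -0.002 -0.004] | mm [-336.2  -98.    -9. ] deg [ 0.3 -0.1 -0.2] tcp [ 0.55 -0.02  0.26]
```

View pics/t27.png

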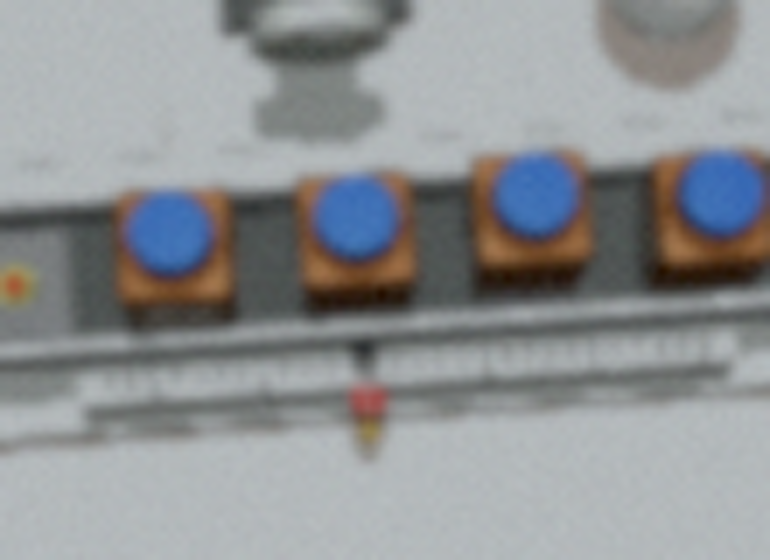

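```bash
python3 -m creep '[[-1,[-0.25,-0.08,0],[0,0,0]],[-1,[-0.5,-0.16,0],[0,0,0]],[-1,[-0.75,-0.24,0],[0,0,0]],[-1,[-0.99,-0.3,-0.02],[0,0,0]],[-1,[-0.99,-0.3,-0.02],[0,0,0]]]'; python3 -m creep '[[-1,[-0.25,-0.05,0.0],[0,0,0]],[-1,[-0.5,-0.1,0.05],[0,0,0]],[-1,[-0.75,-0.15,0.1],[0,0,0]],[-1,[-0.95,-0.17,0.15],[0,0,0]],[-1,[-0.95,-0.17,0.15],[0,0,0]],[-1,[-0.95,-0.17,0.15],[0,0,0]]]';python3 -c "
from h import *
s=shot('wrist','w28');print(s['position'])
im=cv2.imread('pics/w28_full.png');u=w2px('wrist',[(.5515,.0105,.05)],s)[0];print(u)
x,y=int(u[0])-35,max(0,int(u[1])-35)
cv2.imwrite('pics/w28c.png',cv2.resize(im[y:y+70,x:x+90],None,fx=8,fy=8,interpolation=cv2.INTER_CUBIC));print(x,y)"
```

```text
t: 57.25
position: [0.5808, 0.1137, 0.2532]
orientation: [0.695, 0.719, -0.001, 0.001]
ft_force: [0.3, 1.4, 0.7]
finger_gap: 0.0854
t: 58.0
position: [0.5555, -0.0705, 0.2229]
orientation: [0.692, 0.722, 0.001, -0.0]
ft_force: [0.4, 0.5, 0.3]
finger_gap: 0.0854
[ 0.55547668 -0.07047909  0.22285103]
[280.88875554  94.70879757]
245 59
```

View pics/w28.png

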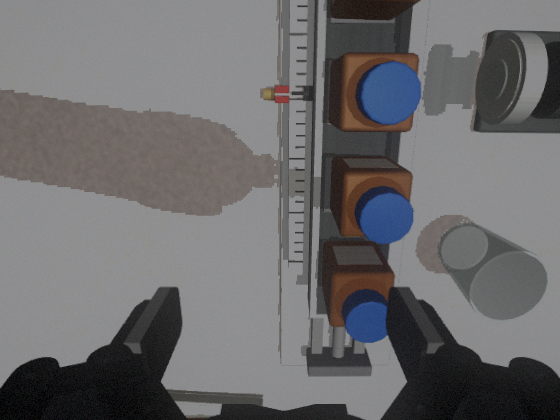

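View pics/w28c.png

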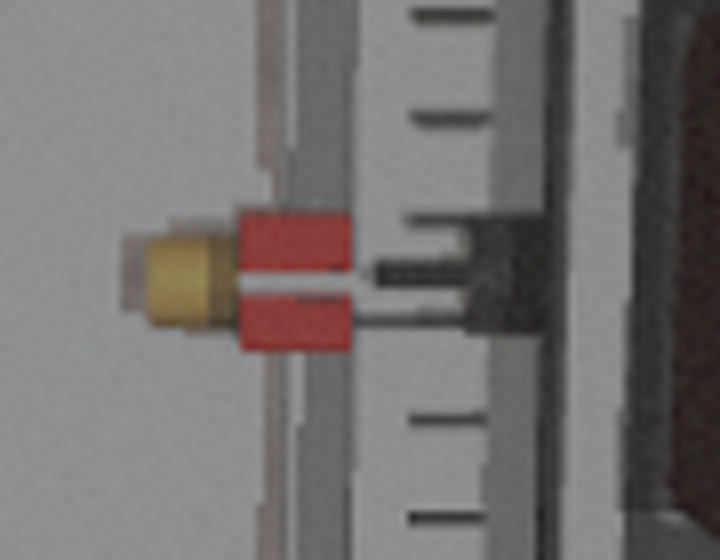

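```bash
python3 -c "
from h import *
shot('scene','s29',(130,90,220,165),3.6);shot('top','t29',(140,140,320,140),2.5)"
```

```text
(no output)
```

View pics/s29.png

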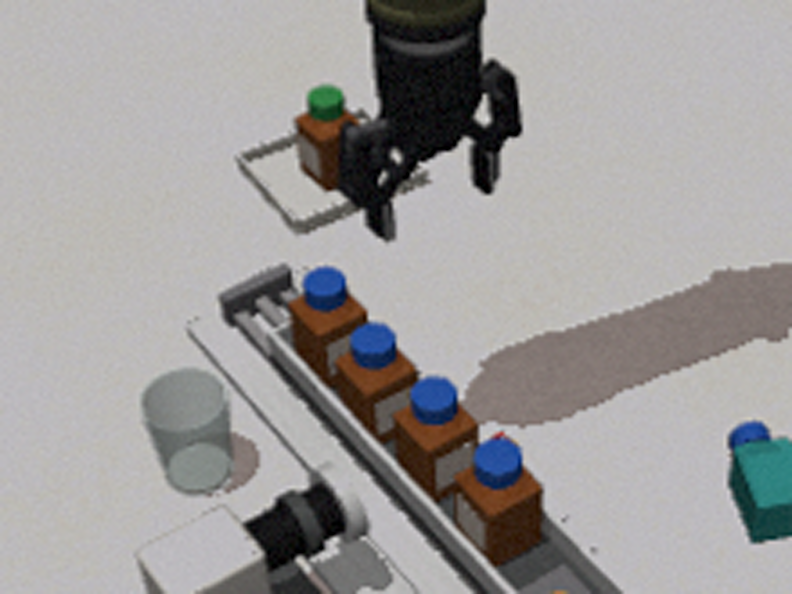

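View pics/t29.png

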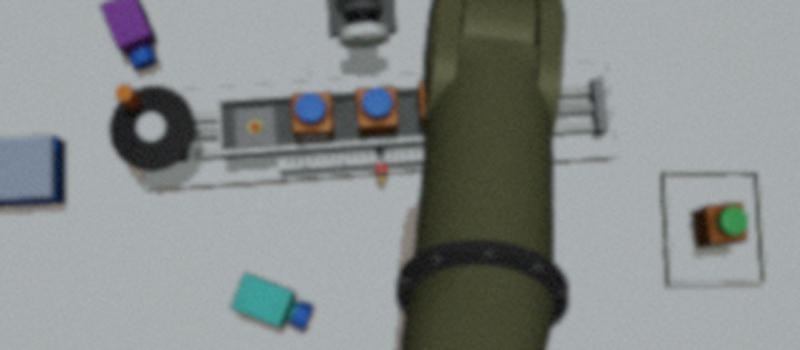

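```bash
python3 -c "
from h import *
s=sense();print(s['t'],s['ft_force']);print(close_job())"
```

```text
58.15 [ 0.22523186 -0.14467087  0.06493422]
the job is handed in; nothing more can be done
None
```

I finished the job and handed it in at 58.15 s of the 210 s allowed; the hand-in gives no verdict.

- **Bottles:** The green-capped bottle was lifted off station 2 and stood near the middle of the out-tray. The three fallen blue-capped bottles were stood on stations 3, 2 and 1, and sample5 was left on station 4. All of this was done with the carriage at home.
- **Crank:** I turned the handwheel about 2.9 turns clockwise, then let go and moved clear.
- **Last checks:** In a close view from almost straight above, the pointer was about 1.2 mm past the index line, inside the 4 mm allowed. All four blue-capped bottles stood upright at even spacing, within about 2 mm of one station pitch. The inspected bottle was upright in the tray, and the wrist force was close to zero with the gripper clear.
- **Not checked directly:** Pin travel cannot be read. I judged the pins down from where the bottles stand and from the contact felt when setting them down.
- **Disagreements:** The camera views differed by 3 to 6 mm on some points. I used the wrist view, checked against the gripped cap, and set the placements between it and the top view.

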